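# Load the sloped spice rack and hang its guard plate

### The job

Put the blue tin in the blue lane and the red tin in the red lane of the sloped spice rack, sliding each one down under the clear roof until it rests fully home against the back stop. Then close the mouth of the rack by hanging the guard plate with both of its holes on the two brass pins, pushed well back towards the rack so that it hangs straight. Do not tip the tins over, and leave everything else on the counter where it stands.

Things in the scene. Friction and masses are not known exactly. Their poses are not given: they have to be found in the camera images.
- rack: Fixed pine spice rack, about 220 mm (x) by 182 mm (y); origin: centre of its underside, on the counter. Two lanes along its x slope at 15 degrees down to its -x end, to an upright back stop square to the floor. Walls beside the lanes 14 mm high, divider 38 mm wide. Clear roof over the last 35 mm of lane: underside 84, top 90 mm above the lane floor (square to it): tins must slide in under it.
- blue_stop (a point): Where the floor of the blue lane (58 mm wide, at rack y=+48 mm) meets the back stop, lane middle; rack (-100, 48, 22) mm; axes as the rack's. A tin does not slide by itself: it must be slid or pushed. A tin fully home has its origin 42 mm up the slope from here: rack x=-59, z=33 mm, its top leaning 15 degrees to rack -x.
- red_stop (a point): The same for the red-floored lane, at rack (-100, -48, 22) mm.
- blue_mouth (a point): Middle of the open upper end of the blue lane's floor, 200 mm up the slope from its stop; rack (93, 48, 74) mm.
- red_mouth (a point): The same for the red lane; rack (93, -48, 74) mm.
- pin_left (a point): Root of the brass pin at rack y=+84 mm, on its axis, on the +x face of the rack's front board (board 66 mm high) at rack (103, 84, 100) mm. The pin is 8 mm thick, points to rack +x, reaches 34 mm out and rises 2 mm to its round tip. It sits on a post 14 mm wide, 112 mm tall.
- pin_right (a point): Root of the other pin, same shape, at rack (103, -84, 100) mm.
- tin_blue: Blue rectangular spice tin with paper label on its lid, 84 (x) by 50 (y) by 76 (z) mm, 0.25 kg or so; origin at the centre of its underside, z up. Its long side lies along the lane when it is in the rack, either end first.
- tin_red: Red rectangular spice tin, same shape and size as the blue one, origin at the centre of its underside.
- stand: Fixed white ceramic holder, base 70 by 120 by 10 mm, two lips 22 mm high on it (tops at 32 mm) form a slot 11 mm wide running along its y; origin at the centre of its underside. The guard plate starts upright in the slot, its underside at z=10 mm.
- guard: Aluminium guard plate, starts upright, 8 (x) by 200 (y) by 62 (z) mm, 0.15 kg, same front and back; origin: centre of its underside. Two square holes 16 by 16 mm at y=+84, -84, z=50 mm. Orange grip tab on its top: 12 mm thick (x), 50 wide (y), z=60 to 102 mm. Hung, holes' tops on the pins: origin at rack x 107 to 120, y 0, z 46 to 50 mm.
- mill: Bystander: dark wooden pepper mill, 54 mm wide, 148 mm tall, loose; origin at the centre of its foot.
- pinch_bowl: Bystander: red silicone pinch bowl, 60 mm wide, 26 mm high, loose; origin at the centre of its underside.
- tongs: Bystander: steel tongs, 210 mm long, 18 mm high, lying on a blue ceramic tile 8 mm thick; origin at its middle, on the underside.
Things that resemble listed ones, but are neither listed nor needed, are in the scene too. Of the things that look like the guard, the smaller one is meant.

How it is judged:
On the way, in this order (a step that is already met when the one before it is completed fails the run):
1. both tins rest in their own lanes against the back stop (x of tin_blue in the frame of rack between -0.065 and -0.0555 m and y of tin_blue in the frame of rack between 0.041 and 0.055 m and z of tin_blue in the frame of rack between 0.0285 and 0.0375 m and angle between tin_blue's own z axis and vertical between 0.2 and 0.33 rad and angle between the x axis of each of tin_blue, tin_red and the y axis of rack, either way round above 1.45 rad and x of tin_red in the frame of rack between -0.065 and -0.0555 m and y of tin_red in the frame of rack between -0.055 and -0.041 m and z of tin_red in the frame of rack between 0.0285 and 0.0375 m and angle between tin_red's own z axis and vertical between 0.2 and 0.33 rad), for 0.2 s.
2. after that, the guard plate hangs across the mouth on both pins (x of guard in the frame of rack between 0.104 and 0.123 m and y of guard in the frame of rack between -0.0065 and 0.0065 m and z of guard in the frame of rack between 0.041 and 0.053 m and angle between guard's own z axis and vertical below 0.2 rad and angle between the x axis of guard and the x axis of rack, either way round below 0.15 rad), for 0.2 s.
At the end, for the whole second after the job is handed in: Blue tin in blue lane, red tin in red lane, each flat on the lane floor, lengthwise, within 4 mm of the back stop; guard hanging on both pins, its middle within 20 mm of the board face, leaning under 0.2 rad, parallel within 0.15 rad; all released and at rest (all of step 1 and all of step 2 and linear speed of each of tin_blue, tin_red, guard below 0.01 m/s); the robot touches nothing.
It fails at once if a tin is tipped over (angle between any of tin_blue, tin_red's own z axis and vertical above 0.9 rad).
It fails at once if a bystander is moved more than 30 mm (distance of any of mill, pinch_bowl, tongs from where it was at the start of the episode above 0.03 m).
It fails at once if the mill is tipped (angle between mill's own z axis and vertical above 0.5 rad).
It also fails if it takes over 72 s, if anything falls off the work surface, if the arm or the gripper's body presses on something with over 40 N, if the wrist force passes 120 N, or if a joint passes its speed limit or range.

### The arm

A 7-joint arm with a two-finger parallel gripper is mounted at the origin on the work surface. World frame = base frame: x ahead of the robot, y to its left, z up, the work surface at z = 0. Lengths are in m, angles in rad, forces in N, time in s.
With the tool pointing down it reaches from about 0.425 to 0.8 m from the base axis. Payload 8.3 kg.
Tool frame: the origin (TCP) lies at the centre of the arm's flange, where the gripper is bolted on; the fingertips stand 173 mm ahead of it and the grasp point (between the pads) lies 155 mm ahead of it; x points along the fingers, y is the direction in which the jaws open and shut, and the axes are right-handed (so a half turn about x gives the same grasp; the last joint's range is limited). The gripper opens to 85 mm and grips with 20 to 120 N. Pads are 22 mm wide; open, the fingers measure 114 mm over their backs; the gripper's body (76 mm by 85 mm) begins 54 mm behind the grasp point. The pads swing forward as they close: fully open they stand 13 mm farther back than shut.
Start: joints at [1.045, 0.383, 0.016, 1.37, -0.006, 1.388, -0.046], TCP at [0.279, -0.559, 0.405] pointing down, gripper open.
Joint ranges: [-2.95, 2.95], [-0.25, 2.06], [-1.52, 1.56], [0.18, 2.33], [-1.44, 4.58], [0.02, 2.06], [-3.01, 3.01]. Speed limits (rad/s): [2.39, 2.39, 3.01, 3.01, 3.14, 3.14, 3.14].

### API

Orientations are given as [roll, pitch, yaw] about the fixed x, y, z axes, in that order (R = Rz(yaw) Ry(pitch) Rx(roll)).
In Python, from station import manip gives the robot as it stands.
- The arm moves only by the shell command python3 -m jog 'ROWS'. ROWS is text: rows parted by semicolons, each of 5 numbers parted by spaces: the shift along the tool's x, y, z in cm, then the turn about the tool's x in rad, then the finger opening in cm, from 0 to 8.54. In form: tx ty tz roll grip; .... A call has 1 to 20 rows; each row is the pose to reach, as a shift and turn from the pose commanded when the call began, along the tool's axes at that moment; what a row does not reach only later rows make up. A row lasts 1/12 s, in which the tool goes at most 41.7 mm and 7.16 degrees, less where a joint would pass 70% of its speed; a pose out of reach is approached as far as the arm can. A call with a gripper value outside its range is refused whole. The fingers move at their own pace and stop on an object; the grip force is fixed at half the most. Time passes only in rows, so rows that repeat a pose let the fingers close. It gives the time, the measured TCP pose, the force and the opening at its end, in the units of the state.
- manip.state(): the state, without advancing time (a new reading comes with each control period).
- manip.snapshot(name): name is "side" or "top" or "wrist"; returns the picture (400x640x3 uint8, red, green, blue); there is no depth.
- manip.camera_params(name): a dict with "intrinsics" (3x3 intrinsics, pixels), "xyz" and "rotation" of the camera in the world. Camera axes: x right, y up, looking along -z (the intrinsics and any distortion apply to the point x, -y, -z); pixel columns grow to the right and rows downward; lengths in m; the calibration is good to about 2 mm. A picture is of the moment at which its call begins: read the wrist's pose just before it. camera_params takes no time and is no camera call; for the wrist camera it gives the pose at the moment of the call.
- manip.close_job(): hands the job in, once; it reports no verdict.
The state is a dict: "clock": time; "joints": joint angles; "joint_vel": joint speeds; "joint_torque": joint torques, N m; "eef_pos": TCP position; "eef_rot": TCP orientation; "contact_force": force on the tool from outside, world axes, zero at the start; "moment": the same for the moment, N m; "grip_width": finger opening in m.
Only numpy, scipy, OpenCV 4.12 (cv2) and the standard library are available. Lean on these libraries where they do the work, as an engineer would, in place of code of your own. Each camera call takes 0.05 s, during which the arm holds its last target.

## Working session

There is one attempt and no reset: what is moved stays moved. The work goes in short steps, Python scripts to look and compute and a shell command to move; the robot and the scene stay as the last step left them, time stands still between calls to the robot, and variables do not carry over. Pictures are saved under pics/ and viewed, and the job is handed in when it is done.

```bash
ls; mkdir -p pics
python3 - <<'E'
from station import manip
import cv2
print(manip.state())
for n in ["side","top","wrist"]:
    p=manip.camera_params(n); print(n,p)
    im=manip.snapshot(n); cv2.imwrite(f"pics/{n}0.png",im[:,:,::-1])
E
```

```text
pics
{'clock': 0.0, 'joints': array([ 1.04508897,  0.3842342 ,  0.01634022,  1.37117135, -0.00630688,
        1.38821815, -0.04651119]), 'joint_vel': array([ 0.00047824, -0.00066029,  0.00065402,  0.00263205,  0.00021003,
        0.00063727,  0.00162868]), 'joint_torque': array([ 2.92477780e-04, -6.27593279e+01,  8.44069775e-01, -3.71817899e+01,
        1.66407129e-02,  1.41625552e-02, -5.64493860e-05]), 'eef_pos': array([ 0.27901513, -0.5590694 ,  0.40367295]), 'eef_rot': array([-1.56206824,  1.56881376,  2.04241427]), 'contact_force': array([ 0.2085857 ,  0.49816547, -0.77258321]), 'moment': array([0.03936536, 0.03214371, 0.0259285 ]), 'grip_width': 0.085381639471839}
side {'intrinsics': array([[407.85280557,   0.        , 316.23097906],
       [  0.        , 407.85280557, 195.4340745 ],
       [  0.        ,   0.        ,   1.        ]]), 'xyz': array([-0.15125062,  0.58662246,  0.92330038]), 'rotation': array([ 0.84001395, -0.01119535, -2.33000506])}
top {'intrinsics': array([[473.12257299,   0.        , 320.62161758],
       [  0.        , 473.12257299, 197.55603543],
       [  0.        ,   0.        ,   1.        ]]), 'xyz': array([ 0.31729933, -0.07453771,  1.41557952]), 'rotation': array([ 0.14024335,  0.01546953, -1.57017856])}
wrist {'intrinsics': array([[287.32235732,   0.        , 316.17149358],
       [  0.        , 287.32235732, 203.69330805],
       [  0.        ,   0.        ,   1.        ]]), 'xyz': array([ 0.35167941, -0.52371517,  0.37280089]), 'rotation': array([-0.32117623,  0.00128281, -1.10787868])}
```

View pics/top0.png

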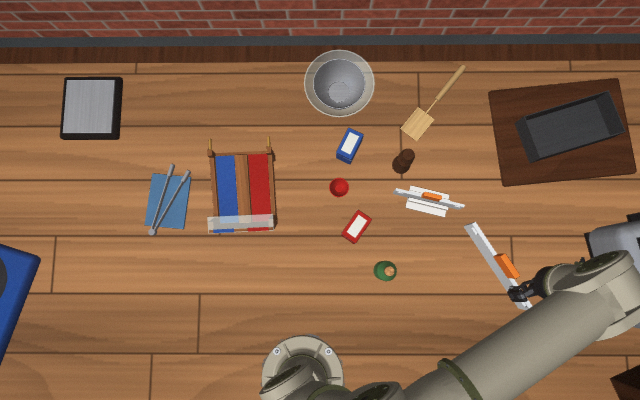

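View pics/side0.png

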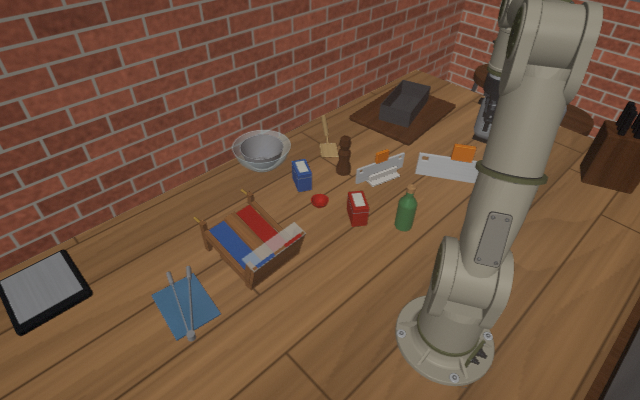

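View pics/wrist0.png

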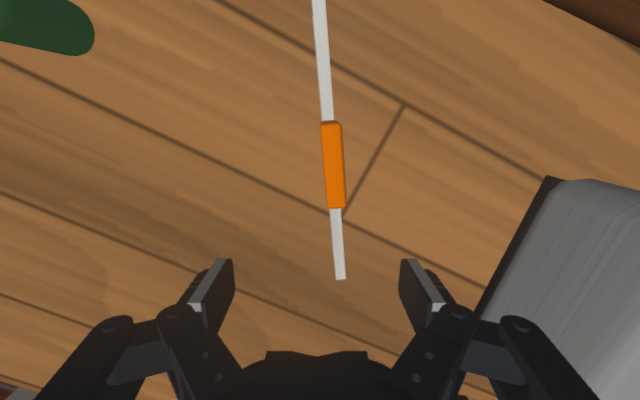

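Top view: rack at (242,192), mouth at the top (world +x). Blue tin at (350,145), red tin at (356,226), mill at (402,160) and bowl at (340,187). There are two guard lookalikes: one in the white stand at (430,198), and one lying or standing alone at (497,262), which is longer. The stand one fits: it is smaller and in the slot. I'll confirm with crops.

```bash
cat > h.py <<'E'
import numpy as np, cv2
from scipy.spatial.transform import Rotation as Ro
from station import manip
def cam(n):
    p=manip.camera_params(n); return p["intrinsics"],np.array(p["xyz"]),Ro.from_euler('xyz',p["rotation"]).as_matrix()
def ray(c,px):
    K,t,R=c; d=np.linalg.inv(K)@np.array([px[0],px[1],1.]); d=R@np.array([d[0],-d[1],-d[2]]); return t,d
def onz(c,px,z):
    t,d=ray(c,px); return t+d*(z-t[2])/d[2]
def proj(c,P):
    K,t,R=c; q=R.T@(np.array(P)-t); q=K@np.array([q[0],-q[1],-q[2]]); return q[:2]/q[2]
def two(c1,p1,c2,p2):
    a,d=ray(c1,p1);b,e=ray(c2,p2); s=np.linalg.lstsq(np.c_[d,-e],b-a,rcond=None)[0]
    x,y=a+d*s[0],b+e*s[1]; return (x+y)/2,np.linalg.norm(x-y)
E
python3 - <<'E'
import cv2
im=cv2.imread("pics/top0.png")
cv2.imwrite("pics/c1.png",cv2.resize(im[125:255,195:325],None,fx=4.6,fy=4.6,interpolation=2))
cv2.imwrite("pics/c2.png",cv2.resize(im[120:320,325:545],None,fx=3,fy=3,interpolation=2))
im=cv2.imread("pics/side0.png")
cv2.imwrite("pics/c3.png",cv2.resize(im[120:300,190:490],None,fx=2.6,fy=2.6,interpolation=2))
E
```

```text
(no output)
```

View pics/c1.png

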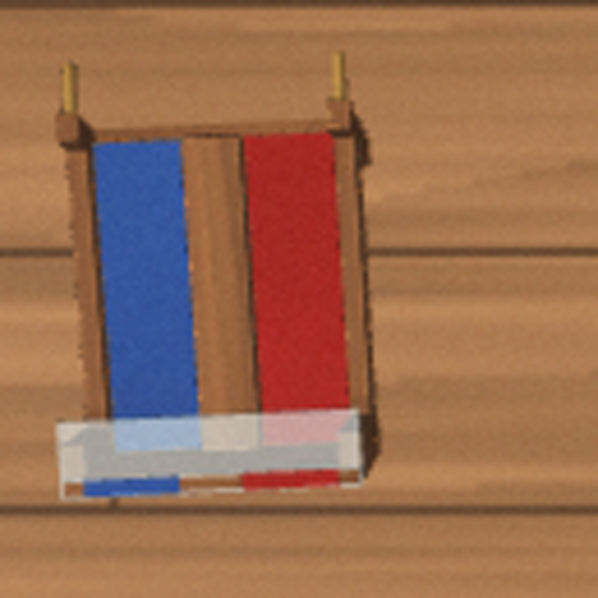

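View pics/c2.png

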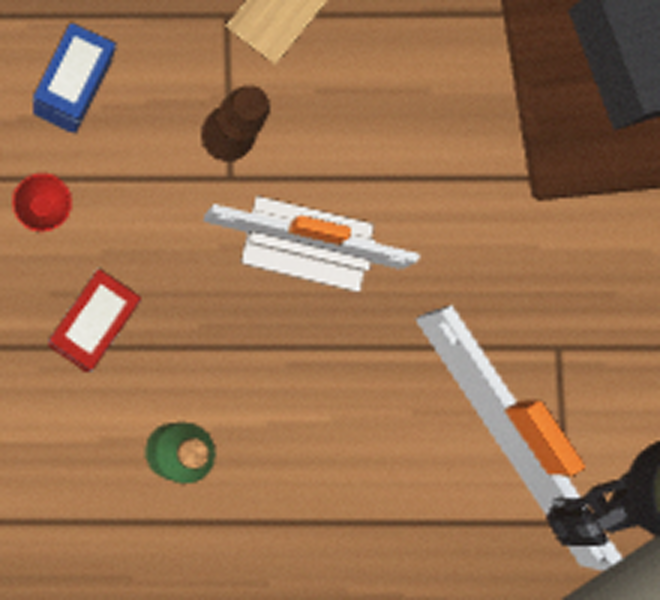

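View pics/c3.png

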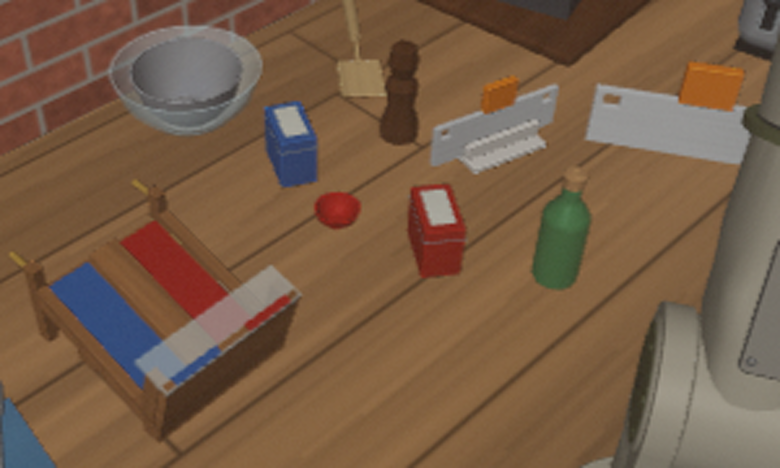

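```bash
cat > m.py <<'E'
from h import *
from scipy.optimize import least_squares
T=cam("top");S=cam("side")
obs=[(T,(210.2,138.5),(137,84,102)),(T,(268.5,136.5),(137,-84,102)),(T,(215,156.1),(93,77,74)),(T,(247.8,154.8),(93,-19,74)),
(S,(194.6,218.5),(137,84,102)),(S,(241.9,190.8),(137,-84,102))]
def Wp(p,l):
    c,s=np.cos(p[2]),np.sin(p[2]); l=np.array(l)/1000
    return np.array([p[0]+c*l[0]-s*l[1],p[1]+s*l[0]+c*l[1],l[2]])
f=lambda p:np.concatenate([proj(c,Wp(p,l))-np.array(u) for c,u,l in obs])
r=least_squares(f,[0.5,0.13,0]); print("rack",r.x,r.fun.round(1))
for n,c in(("top",T),("side",S)):
    im=cv2.imread(f"pics/{n}0.png");hsv=cv2.cvtColor(im,cv2.COLOR_BGR2HSV)
    boxes={'top':[("blue",335,120,370,168),("red",336,205,378,248)],'side':[("blue",285,150,318,195),("red",340,182,373,230)]}[n]
    for nm,x0,y0,x1,y1 in boxes:
        m=cv2.inRange(hsv[y0:y1,x0:x1],(0,0,150),(180,70,255))
        k=cv2.connectedComponentsWithStats(m); i=1+np.argmax(k[2][1:,4])
        cn=cv2.findContours((k[1]==i).astype('uint8'),cv2.RETR_EXTERNAL,cv2.CHAIN_APPROX_NONE)[0][0]+np.array([x0,y0])
        ct=k[3][i]+[x0,y0]; P=onz(c,ct,.0765)
        b=cv2.boxPoints(cv2.minAreaRect(cn)); q=np.array([onz(c,v,.0765)[:2] for v in b]); e=[q[1]-q[0],q[2]-q[1]]; e.sort(key=np.linalg.norm)
        print(n,nm,ct,P.round(4),"yaw",np.degrees(np.arctan2(e[1][1],e[1][0])).round(1),np.linalg.norm(e,axis=1).round(3))
T_o=[];
for n,c,bx in(("top",T,(415,185,450,210)),("side",S,(370,145,395,165))):
    im=cv2.imread(f"pics/{n}0.png");hsv=cv2.cvtColor(im,cv2.COLOR_BGR2HSV)
    x0,y0,x1,y1=bx; m=cv2.inRange(hsv[y0:y1,x0:x1],(5,150,100),(20,255,255)); ys,xs=np.nonzero(m); u=(xs.mean()+x0,ys.mean()+y0); print(n,"tab",u); T_o.append(u)
print(two(T,T_o[0],S,T_o[1]))
c2=lambda x,y:(x/3+325,y/3+120)
a=onz(T,c2(211,206),.072);b=onz(T,c2(415,262),.072);print("plate ends",a,b,(a+b)/2,np.degrees(np.arctan2(*(b-a)[[1,0]])),np.linalg.norm(a-b))
E
python3 m.py
```

```text
rack [0.53918603 0.17481151 0.04090108] [-0.7  0.5 -0.5 -0.  -0.6  0.  -0.5 -0.1  0.8 -1.3  0.6 -1.1]
top blue [349.64423077 142.74519231] [ 0.6669 -0.1379  0.0765] yaw -26.3 [0.029 0.06 ]
top red [356.37327189 225.76036866] [ 0.4255 -0.155   0.0765] yaw -34.0 [0.029 0.059]
side blue [301.38823529 166.17647059] [ 0.6691 -0.1358  0.0765] yaw 154.7 [0.03  0.063]
side red [358.09677419 199.25806452] [ 0.427  -0.1532  0.0765] yaw 144.5 [0.031 0.063]
top tab (np.float64(431.2881355932203), np.float64(196.26271186440678))
side tab (np.float64(381.6887417218543), np.float64(155.6225165562914))
(array([ 0.50856208, -0.36437434,  0.0933289 ]), np.float64(0.003442671115283356))
plate ends [ 0.53240177 -0.26798063  0.072     ] [ 0.47823818 -0.45994303  0.072     ] [ 0.50531998 -0.36396183  0.072     ] -105.75679885368496 0.1994574068950561
```

```bash
cat > plan.py <<'E'
import sys
from h import *
def plan(gx,gy,gz,jaw):  # grasp point world, jaw axis angle deg (mod 180)
    s=manip.state(); p=np.array(s["eef_pos"]); R=Ro.from_euler('xyz',s["eef_rot"]).as_matrix()
    d=R.T@(np.array([gx,gy,gz+.155])-p)*100
    cur=np.degrees(np.arctan2(R[1,1],R[0,1])); a=(jaw-cur+90)%180-90
    print("clock",round(s["clock"],2),"grasp",(p-[0,0,.155]).round(4),"jaw",round(cur,1),"j7",round(s["joints"][6],2),"F",np.round(s["contact_force"],1),"w",round(s["grip_width"],4))
    print("row: %.2f %.2f %.2f %.3f"%(*d,-np.radians(a)),"rows>=",int(max(np.ceil(np.linalg.norm(d)/4.17),np.ceil(abs(a)/7.16)))+1)
if __name__=="__main__": plan(*map(float,sys.argv[1:5]))
E
python3 plan.py .426 -.154 .20 55.5
```

```text
clock 0.15 grasp [ 0.279  -0.5591  0.2489] jaw -63.5 j7 -0.05 F [-0.1  0.3 -0.7] w 0.0852
row: 4.93 -29.68 -31.24 1.065 rows>= 12
```

```bash
python3 -m jog '0 -29.7 -31.2 1.065 8.5;0 -29.7 -31.2 1.065 8.5;0 -29.7 -31.2 1.065 8.5;0 -29.7 -31.2 1.065 8.5;0 -29.7 -31.2 1.065 8.5;0 -29.7 -31.2 1.065 8.5;0 -29.7 -31.2 1.065 8.5;0 -29.7 -31.2 1.065 8.5;0 -29.7 -31.2 1.065 8.5;0 -29.7 -31.2 1.065 8.5;0 -29.7 -31.2 1.065 8.5;0 -29.7 -31.2 1.065 8.5;0 -29.7 -31.2 1.065 8.5;0 -29.7 -31.2 1.065 8.5;0 -29.7 -31.2 1.065 8.5'
python3 - <<'E'
from h import *
import pickle
s=manip.state();c=cam("wrist");im=manip.snapshot("wrist");cv2.imwrite("pics/w1.png",im[:,:,::-1])
pickle.dump((s,c),open("w1.pkl","wb")); print(s["eef_pos"],s["eef_rot"])
E
```

```text
clock: 1.4
eef_pos: [0.4252, -0.1555, 0.4045]
eef_rot: [0.838, 1.57, -2.907]
contact_force: [0.5, 0.2, -1.0]
grip_width: 0.085
[ 0.4251816  -0.15545383  0.40454161] [ 0.83842578  1.57033404 -2.90732184]
```

View pics/w1.png

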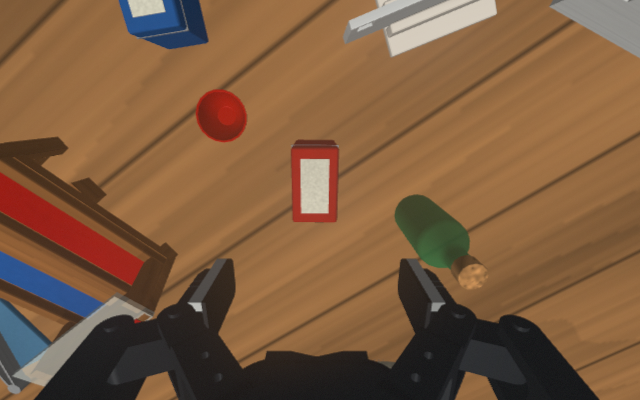

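Wrist view: red tin lid spans (292,147)–(338,222), square to the jaws. The bottle at (435,235) stands to the right. Next I'll refine the tin's pose from its label.

```bash
cat > lab.py <<'E'
import sys,pickle
from h import *
def lab(png,c,box,z=.0765):
    im=cv2.imread(png);hsv=cv2.cvtColor(im,cv2.COLOR_BGR2HSV);x0,y0,x1,y1=box
    m=cv2.inRange(hsv[y0:y1,x0:x1],(0,0,140),(180,70,255));k=cv2.connectedComponentsWithStats(m); i=1+np.argmax(k[2][1:,4])
    cn=cv2.findContours((k[1]==i).astype('uint8'),cv2.RETR_EXTERNAL,cv2.CHAIN_APPROX_NONE)[0][0]+np.array([x0,y0])
    b=cv2.boxPoints(cv2.minAreaRect(cn)); q=np.array([onz(c,v,z)[:2] for v in b]); e=[q[1]-q[0],q[2]-q[1]]; e.sort(key=np.linalg.norm)
    print(k[3][i]+[x0,y0],q.mean(0).round(4),"yaw",np.degrees(np.arctan2(e[1][1],e[1][0])).round(1),np.linalg.norm(e,axis=1).round(4))
if __name__=="__main__":
    s,c=pickle.load(open(sys.argv[1]+".pkl","rb")); lab(f"pics/{sys.argv[1]}.png",c,list(map(int,sys.argv[2:6])))
    R=Ro.from_euler('xyz',s["eef_rot"]).as_matrix(); print(R.round(3))
E
python3 lab.py w1 285 140 345 230
```

```text
[314.47294589 185.26853707] [ 0.4278 -0.1561] yaw -35.6 [0.028  0.0584]
[[-0.    -0.568 -0.823]
 [-0.    -0.823  0.568]
 [-1.     0.     0.   ]]
```

```bash
python3 plan.py .436 -.162 .052 54.4
```

```text
clock 1.45 grasp [ 0.4251 -0.1556  0.2495] jaw -124.7 j7 -1.9 F [ 0.2 -0.6  0.7] w 0.0852
row: 19.75 -0.10 -1.27 0.017 rows>= 6
```

```bash
python3 -m jog '10 -0.1 -1.3 0.017 8.5;10 -0.1 -1.3 0.017 8.5;10 -0.1 -1.3 0.017 8.5;14 -0.1 -1.3 0.017 8.5;17 -0.1 -1.3 0.017 8.5;19.7 -0.1 -1.3 0.017 8.5;19.7 -0.1 -1.3 0.017 8.5;19.7 -0.1 -1.3 0.017 4;19.7 -0.1 -1.3 0.017 4;19.7 -0.1 -1.3 0.017 4;19.7 -0.1 -1.3 0.017 4;19.7 -0.1 -1.3 0.017 4;19.7 -0.1 -1.3 0.017 4;16 -0.1 -1.3 0.017 4;12 -0.1 -1.3 0.017 4;8 -0.1 -1.3 0.017 4;4 -0.1 -1.3 0.017 4;4 -0.1 -1.3 0.017 4;4 -0.1 -1.3 0.017 4;4 -0.1 -1.3 0.017 4'
python3 - <<'E'
from h import *
import pickle
s=manip.state();c=cam("wrist");im=manip.snapshot("wrist");cv2.imwrite("pics/w2.png",im[:,:,::-1])
pickle.dump((s,c),open("w2.pkl","wb"))
E
```

```text
clock: 3.12
eef_pos: [0.4365, -0.1606, 0.3646]
eef_rot: [2.962, 1.571, -0.799]
contact_force: [-0.5, 0.4, -2.8]
grip_width: 0.0496
```

View pics/w2.png

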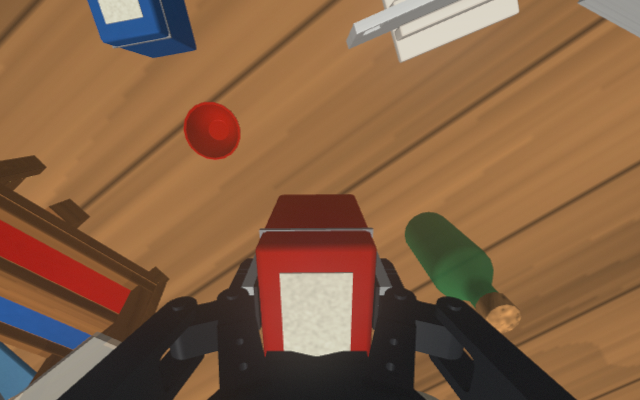

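The red tin is held upright (opening 49.6 mm, lid visible at (316,290)). Next: staging above the red lane.

```bash
python3 plan.py .562 .128 .22 92.3
```

```text
clock 3.17 grasp [ 0.4363 -0.1605  0.2087] jaw -125.5 j7 -1.92 F [ 0.6 -0.4 -2.2] w 0.0496
row: -1.14 -30.79 6.51 -0.659 rows>= 9
```

```bash
python3 -m jog '-1.2 -30.8 6.5 -0.66 4;-1.2 -30.8 6.5 -0.66 4;-1.2 -30.8 6.5 -0.66 4;-1.2 -30.8 6.5 -0.66 4;-1.2 -30.8 6.5 -0.66 4;-1.2 -30.8 6.5 -0.66 4;-1.2 -30.8 6.5 -0.66 4;-1.2 -30.8 6.5 -0.66 4;-1.2 -30.8 6.5 -0.66 4;-1.2 -30.8 6.5 -0.66 4;-1.2 -30.8 6.5 -0.66 4;-1.2 -30.8 6.5 -0.66 4'
python3 - <<'E'
from h import *
import pickle
s=manip.state();c=cam("wrist");im=manip.snapshot("wrist");cv2.imwrite("pics/w3.png",im[:,:,::-1])
pickle.dump((s,c),open("w3.pkl","wb"))
im=manip.snapshot("top");cv2.imwrite("pics/t3.png",im[:,:,::-1])
E
```

```text
clock: 4.17
eef_pos: [0.5626, 0.1263, 0.3755]
eef_rot: [0.463, 1.568, -2.639]
contact_force: [-0.2, -0.7, -2.6]
grip_width: 0.0495
```

View pics/w3.png

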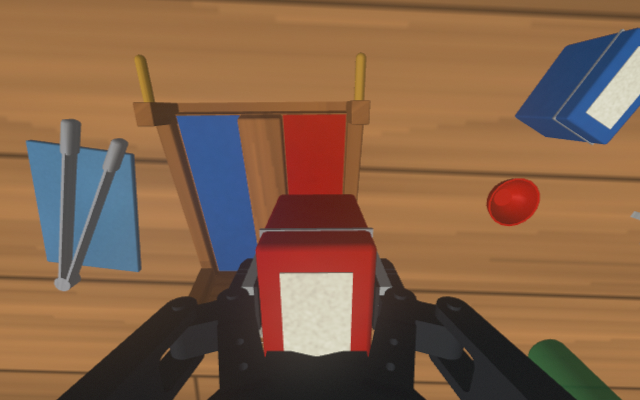

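Run:
```python
from h import *
import cv2
im=cv2.imread("pics/w3.png");cv2.imwrite("pics/w3c.png",cv2.resize(im[45:135,125:385],None,fx=3,fy=3,interpolation=2))
```

```text
(no output)
```

View pics/w3c.png

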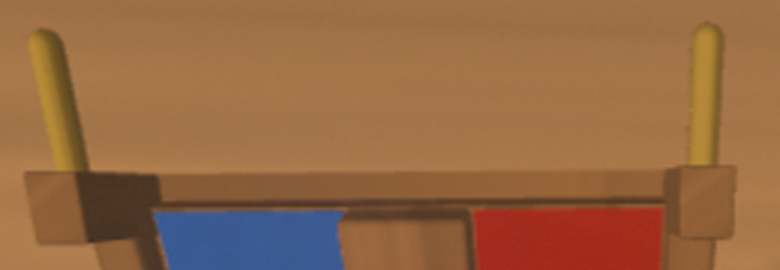

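```bash
cat > rk.py <<'E'
import pickle
from h import *
from scipy.optimize import least_squares
s,c=pickle.load(open("w3.pkl","rb"))
obs=[((139.5,55),(137,84,102)),((361,52.5),(137,-84,102)),((134,102.3),(103,91,112)),((151,102.3),(103,77,112)),((351.7,100.7),(103,-77,112)),((370,100.3),(103,-91,112)),((177,115.3),(93,77,74)),((345.5,114.3),(93,-77,74))]
def Wp(p,l):
    a,b=np.cos(p[2]),np.sin(p[2]); l=np.array(l)/1000
    return np.array([p[0]+a*l[0]-b*l[1],p[1]+b*l[0]+a*l[1],l[2]])
f=lambda p:np.concatenate([proj(c,Wp(p,l))-np.array(u) for u,l in obs])
r=least_squares(f,[.54,.175,.04],loss='soft_l1');print(r.x,np.degrees(r.x[2]));print(r.fun.reshape(-1,2).round(1))
E
python3 rk.py; python3 lab.py w3 262 255 372 352
```

```text
[0.54318604 0.17293365 0.0478754 ] 2.7430582470494937
[[ 0.1  0.2]
 [ 0.3  0.6]
 [-2.1  0.3]
 [-0.7  0.2]
 [ 0.6 -0.1]
 [ 0.7  0.1]
 [-1.5 -0.3]
 [ 1.3 -0.9]]
[316.34547118 311.17621226] [0.4229 0.1198] yaw -175.5 [0.077  0.1063]
[[-0.002  0.039 -0.999]
 [-0.001 -0.999 -0.039]
 [-1.     0.001  0.002]]
```

```bash
python3 plan.py .566 .1262 .125 92.7
```

```text
clock 4.27 grasp [0.5626 0.1264 0.2213] jaw -87.8 j7 -1.93 F [-0.1  0.5 -2.4] w 0.0496
row: 9.63 0.02 -0.34 -0.008 rows>= 4
```

```bash
python3 -m jog '3 0 -0.34 -0.008 4;6 0 -0.34 -0.008 4;8 0 -0.34 -0.008 4;9.6 0 -0.34 -0.008 4;9.6 0 -0.34 -0.008 4;10 0 -0.34 -0.008 4;10.4 0 -0.34 -0.008 4;10.6 0 -0.34 -0.008 4'
```

```text
clock: 4.93
eef_pos: [0.5665, 0.1278, 0.2719]
eef_rot: [-3.056, 1.569, 0.134]
contact_force: [-7.8, -2.0, 17.8]
grip_width: 0.0493
```

```bash
python3 -m jog '0.2 0.1 0.25 0 4;0.4 0.1 0.5 0 4;0.6 0.1 0.75 0 4;0.8 0.1 1.0 0 4;1.0 0.1 1.25 0 4;1.0 0.1 1.25 0 4'
python3 - <<'E'
from h import *
im=manip.snapshot("side");cv2.imwrite("pics/s4.png",cv2.resize(im[150:320,180:420,::-1],None,fx=3,fy=3))
E
```

```text
clock: 5.43
eef_pos: [0.5557, 0.1271, 0.2657]
eef_rot: [-3.039, 1.56, 0.152]
contact_force: [-1.7, -0.4, 16.1]
grip_width: 0.0496
```

View pics/s4.png

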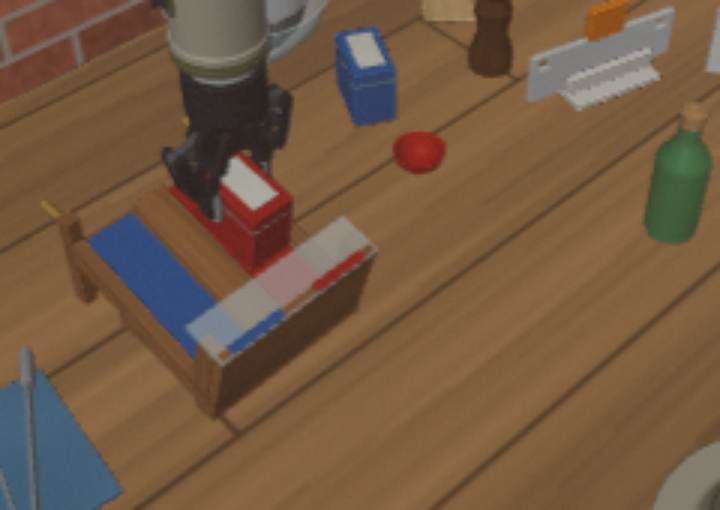

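Side view: the red tin sits in the red lane at (255,210) in the crop, partly tilted. I'll keep dragging it down the slope.

```bash
python3 -m jog '0.25 0.0 0.8 0 4;0.5 0.0 1.6 0 4;0.7 0 2.4 0 4;0.9 0 3.2 0 4;1.1 0 4.0 0 4;1.3 0 4.8 0 4;1.5 0 5.5 0 4;1.6 0 6.0 0 4;1.6 0 6.0 0 4'
python3 - <<'E'
from h import *
im=manip.snapshot("side");cv2.imwrite("pics/s5.png",cv2.resize(im[150:320,180:420,::-1],None,fx=3,fy=3))
E
```

```text
clock: 6.23
eef_pos: [0.4951, 0.124, 0.2479]
eef_rot: [-3.037, 1.563, 0.153]
contact_force: [-1.0, 1.0, 8.0]
grip_width: 0.0492
```

View pics/s5.png

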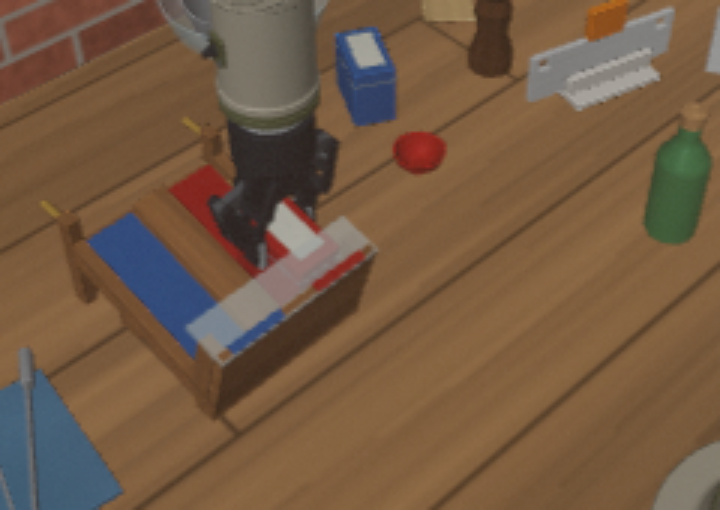

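```bash
python3 -m jog '0.2 0 0.4 0 4;0.4 0 0.8 0 4;0.5 0 1.2 0 4;0.5 0 1.2 0 4'
```

```text
clock: 6.62
eef_pos: [0.4841, 0.1236, 0.2437]
eef_rot: [-3.023, 1.56, 0.167]
contact_force: [1.4, 0.4, 11.1]
grip_width: 0.0492
```

```bash
python3 -m jog '0 0 0 0 8.5;0 0 0 0 8.5;0 0 0 0 8.5;0 0 0 0 8.5;-4 0 0 0 8.5;-8 0 0 0 8.5;-10 0 -1 0 8.5;-10 0 -5 0 4;-10 0 -8.6 0 0;-10 0 -8.6 0 0;-10 0 -8.6 0 0;-10 0 -8.6 0 0'
python3 - <<'E'
from h import *
im=manip.snapshot("side");cv2.imwrite("pics/s6.png",cv2.resize(im[150:320,180:420,::-1],None,fx=3,fy=3))
im=manip.snapshot("wrist");cv2.imwrite("pics/w6.png",im[:,:,::-1])
E
python3 plan.py .565 .1262 .095 92.7
```

```text
clock: 7.62
eef_pos: [0.5673, 0.1273, 0.3389]
eef_rot: [-0.219, 1.569, 2.972]
contact_force: [-0.1, -0.5, 0.2]
grip_width: 0.0249
clock 7.72 grasp [0.5668 0.1274 0.1848] jaw -87.2 j7 -1.94 F [-0.2 -0.3  0.2] w 0.0095
row: 8.98 0.11 0.18 0.003 rows>= 4
```

View pics/s6.png

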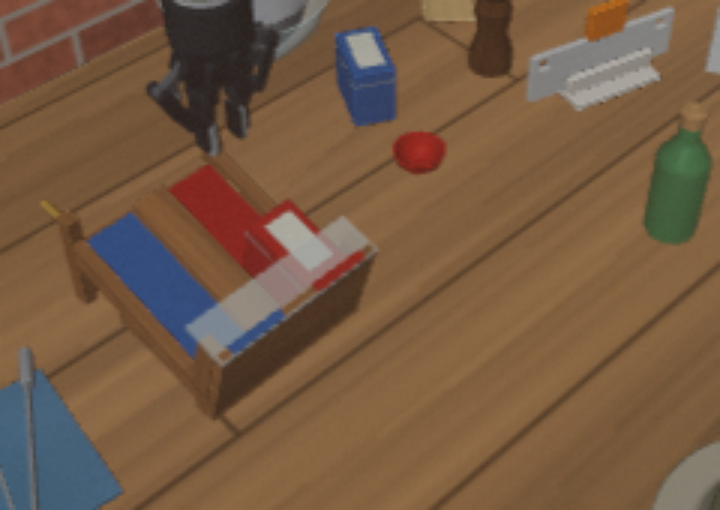

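View pics/w6.png

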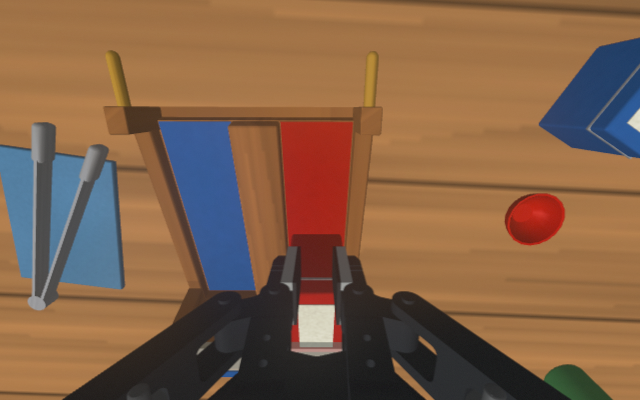

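The tin lies under the roof in the red lane at (300,245) in the crop. Next I push it home with the closed fingers.

```bash
python3 -m jog '3 0.1 0.1 0 0;6 0.1 0.1 0 0;8.5 0.1 0.1 0 0;9.0 0.1 0.1 0 0;9.2 0.1 0.8 0 0;9.4 0.1 1.6 0 0;9.7 0.1 2.3 0 0;9.8 0.1 2.8 0 0;9.9 0.1 3.2 0 0;9.9 0.1 3.5 0 0;9.9 0.1 3.7 0 0'
```

```text
clock: 8.63
eef_pos: [0.5307, 0.1242, 0.2414]
eef_rot: [-3.11, 1.569, 0.081]
contact_force: [1.4, 0.4, -0.4]
grip_width: -0.0003
```

```bash
python3 -m jog '0 0 0.2 0 0;0.1 0 0.4 0 0;0.1 0 0.6 0 0;0.1 0 0.6 0 0'
```

```text
clock: 8.97
eef_pos: [0.5283, 0.1238, 0.242]
eef_rot: [-2.979, 1.559, 0.21]
contact_force: [17.1, 1.3, -5.7]
grip_width: 0.0004
```

```bash
python3 -m jog '0 0 -1.5 0 0;-4 0 -2 0 0;-8 0 -2 0 0;-12 0 -2 0 4;-12 0 -2 0 8.5;-12 0 -2 0 8.5'
python3 plan.py .640 -.13 .235 63.8
python3 - <<'E'
from h import *
im=manip.snapshot("side");cv2.imwrite("pics/s7.png",cv2.resize(im[150:320,180:420,::-1],None,fx=3,fy=3))
E
```

```text
clock: 9.47
eef_pos: [0.5455, 0.1254, 0.3628]
eef_rot: [-2.991, 1.565, 0.2]
contact_force: [-0.4, -0.2, -0.2]
grip_width: 0.0363
clock 9.47 grasp [0.5455 0.1254 0.2078] jaw -87.2 j7 -1.93 F [-0.4 -0.2 -0.2] w 0.0363
row: -2.69 25.97 -8.21 0.506 rows>= 8
```

View pics/s7.png

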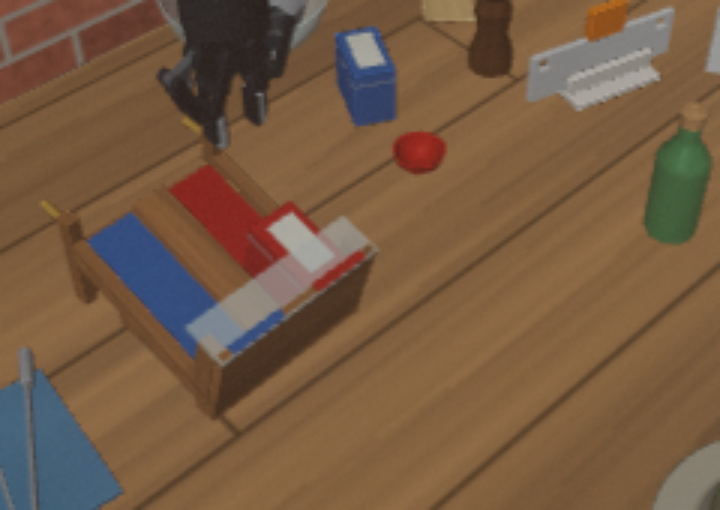

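```bash
python3 -m jog '-2.7 26 -8.2 0.506 8.5;-2.7 26 -8.2 0.506 8.5;-2.7 26 -8.2 0.506 8.5;-2.7 26 -8.2 0.506 8.5;-2.7 26 -8.2 0.506 8.5;-2.7 26 -8.2 0.506 8.5;-2.7 26 -8.2 0.506 8.5;-2.7 26 -8.2 0.506 8.5;-2.7 26 -8.2 0.506 8.5;-2.7 26 -8.2 0.506 8.5;-2.7 26 -8.2 0.506 8.5'
python3 - <<'E'
from h import *
import pickle
s=manip.state();c=cam("wrist");im=manip.snapshot("wrist");cv2.imwrite("pics/w8.png",im[:,:,::-1])
pickle.dump((s,c),open("w8.pkl","wb"));print(s["eef_pos"])
im=manip.snapshot("side");cv2.imwrite("pics/s8.png",cv2.resize(im[190:280,190:320,::-1],None,fx=5,fy=5,interpolation=2))
E
```

```text
clock: 10.43
eef_pos: [0.6392, -0.129, 0.3857]
eef_rot: [-0.179, 1.569, 2.508]
contact_force: [0.6, -0.2, 0.3]
grip_width: 0.0852
[ 0.6391792  -0.12901669  0.38570486]
```

View pics/w8.png

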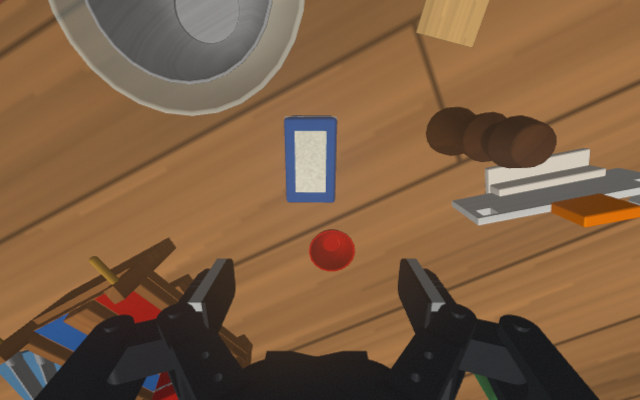

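View pics/s8.png

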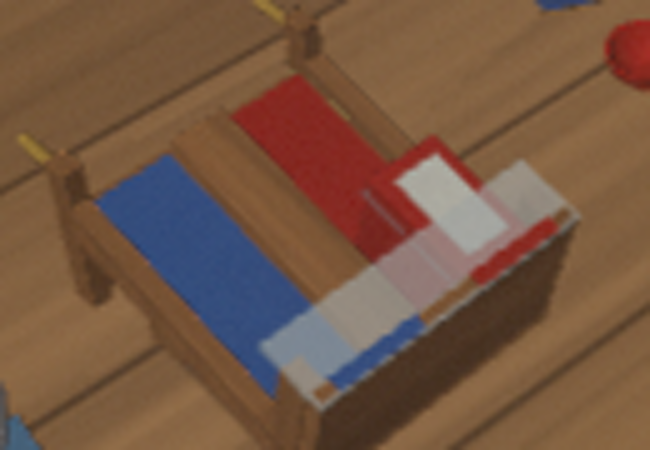

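```bash
python3 lab.py w8 280 112 340 206
python3 - <<'E'
from h import *
from rk import Wp
p=(.543,.1732,.047)
for x in (-78.7,-68.7): print(proj(cam("side"),Wp(p,(x,-48,106.4))))
E
```

```text
[310.03245436 160.9964503 ] [ 0.6692 -0.1378] yaw 154.6 [0.0301 0.0597]
[[-0.002 -0.439 -0.898]
 [ 0.001 -0.898  0.439]
 [-1.    -0.     0.002]]
[0.54318604 0.17293365 0.0478754 ] 2.7430582470494937
[[ 0.1  0.2]
 [ 0.3  0.6]
 [-2.1  0.3]
 [-0.7  0.2]
 [ 0.6 -0.1]
 [ 0.7  0.1]
 [-1.5 -0.3]
 [ 1.3 -0.9]]
[280.76175286 230.02453506]
[278.29941631 228.16554142]
```

The red label centre at (280,231) matches the predicted home position (280.8,230.0). Wrist view: blue tin lid at (310,160).

```bash
python3 plan.py .6782 -.1421 .052 64.6
```

```text
clock 10.53 grasp [ 0.6392 -0.1291  0.2314] jaw -116.1 j7 -1.96 F [1.4 0.5 0.7] w 0.0848
row: 17.94 -0.54 -4.09 -0.011 rows>= 6
```

```bash
python3 -m jog '2 -0.5 -4.1 -0.011 8.5;6 -0.5 -4.1 -0.011 8.5;10 -0.5 -4.1 -0.011 8.5;14 -0.5 -4.1 -0.011 8.5;17 -0.5 -4.1 -0.011 8.5;17.9 -0.5 -4.1 -0.011 8.5;17.9 -0.5 -4.1 -0.011 8.5;17.9 -0.5 -4.1 -0.011 4;17.9 -0.5 -4.1 -0.011 4;17.9 -0.5 -4.1 -0.011 4;17.9 -0.5 -4.1 -0.011 4;17.9 -0.5 -4.1 -0.011 4;17.9 -0.5 -4.1 -0.011 4;14 -0.5 -4.1 -0.011 4;10 -0.5 -4.1 -0.011 4;6 -0.5 -4.1 -0.011 4;2 -0.5 -4.1 -0.011 4;1 -0.5 -4.1 -0.011 4;1 -0.5 -4.1 -0.011 4'
python3 plan.py .5707 .2221 .225 92.7
python3 - <<'E'
from h import *
im=manip.snapshot("wrist");cv2.imwrite("pics/w9.png",im[:,:,::-1])
E
```

```text
clock: 12.12
eef_pos: [0.6789, -0.1443, 0.383]
eef_rot: [-2.874, 1.561, -0.179]
contact_force: [0.4, 0.4, -1.9]
grip_width: 0.0494
clock 12.12 grasp [ 0.6789 -0.1443  0.228 ] jaw -115.6 j7 -1.95 F [ 0.4  0.4 -1.9] w 0.0494
row: 0.13 -28.38 25.58 -0.494 rows>= 11
```

View pics/w9.png

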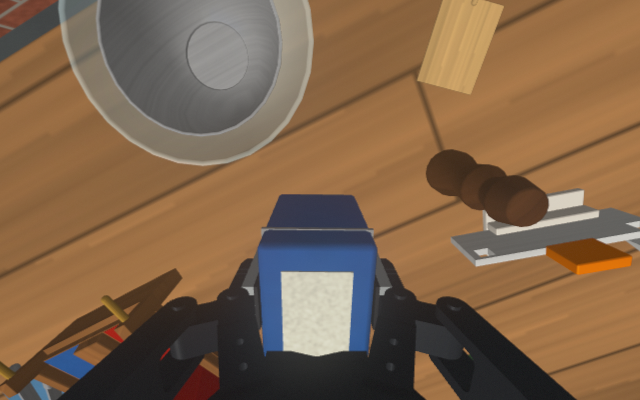

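```bash
python3 -m jog '0.1 -28.4 25.6 -0.494 4;0.1 -28.4 25.6 -0.494 4;0.1 -28.4 25.6 -0.494 4;0.1 -28.4 25.6 -0.494 4;0.1 -28.4 25.6 -0.494 4;0.1 -28.4 25.6 -0.494 4;0.1 -28.4 25.6 -0.494 4;0.1 -28.4 25.6 -0.494 4;0.1 -28.4 25.6 -0.494 4;0.1 -28.4 25.6 -0.494 4;0.1 -28.4 25.6 -0.494 4;0.1 -28.4 25.6 -0.494 4;0.1 -28.4 25.6 -0.494 4;0.1 -28.4 25.6 -0.494 4'
python3 plan.py .5617 .2221 .125 92.7
python3 - <<'E'
from h import *
im=manip.snapshot("wrist");cv2.imwrite("pics/w10.png",im[:,:,::-1])
E
```

```text
clock: 13.33
eef_pos: [0.5705, 0.2204, 0.3745]
eef_rot: [0.653, 1.569, -2.444]
contact_force: [0.4, 1.0, -3.5]
grip_width: 0.0497
clock 13.33 grasp [0.5705 0.2204 0.2195] jaw -87.4 j7 -2.09 F [ 0.4  1.  -3.5] w 0.0497
row: 9.45 -0.22 0.86 -0.002 rows>= 4
```

View pics/w10.png

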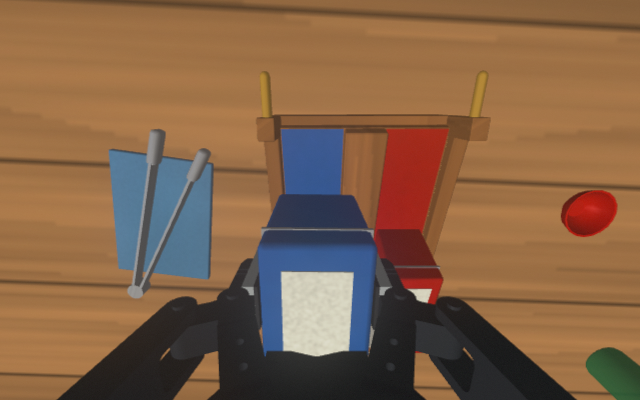

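```bash
python3 -m jog '3 -0.22 0.86 -0.002 4;6 -0.22 0.86 -0.002 4;8 -0.22 0.86 -0.002 4;9.4 -0.22 0.86 -0.002 4;9.4 -0.22 0.86 -0.002 4;9.8 -0.22 0.86 -0.002 4;10.2 -0.22 0.86 -0.002 4;10.4 -0.22 0.86 -0.002 4;10.4 -0.22 0.86 -0.002 4'
```

```text
clock: 14.13
eef_pos: [0.5618, 0.224, 0.2733]
eef_rot: [-3.007, 1.568, 0.183]
contact_force: [-1.3, -1.0, -0.1]
grip_width: 0.0492
```

```bash
python3 -m jog '0.3 0.1 0.2 0 4;0.5 0.1 0.5 0 4;0.7 0.1 0.75 0 4;0.9 0.1 1.0 0 4;1.1 0.1 1.25 0 4;1.3 0.1 1.25 0 4'
python3 - <<'E'
from h import *
im=manip.snapshot("side");cv2.imwrite("pics/s11.png",cv2.resize(im[150:320,180:420,::-1],None,fx=3,fy=3))
E
```

```text
clock: 14.63
eef_pos: [0.5499, 0.2234, 0.2649]
eef_rot: [-2.949, 1.562, 0.242]
contact_force: [-17.6, -11.5, 42.6]
grip_width: 0.0495
```

View pics/s11.png

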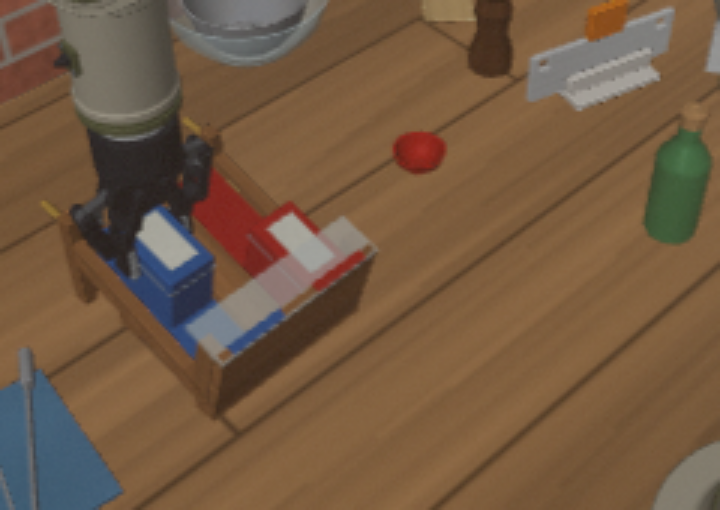

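```bash
python3 -m jog '-0.2 0.2 0.4 0 4;0 0.2 1.0 0 4;0.2 0.2 1.6 0 4;0.4 0.2 2.4 0 4;0.4 0.2 2.4 0 4'
python3 - <<'E'
from h import *
im=manip.snapshot("side");cv2.imwrite("pics/s12.png",cv2.resize(im[150:320,180:420,::-1],None,fx=3,fy=3))
E
```

```text
clock: 15.1
eef_pos: [0.5255, 0.2198, 0.2571]
eef_rot: [-2.9, 1.564, 0.292]
contact_force: [-0.3, 0.2, 9.1]
grip_width: 0.0494
```

View pics/s12.png

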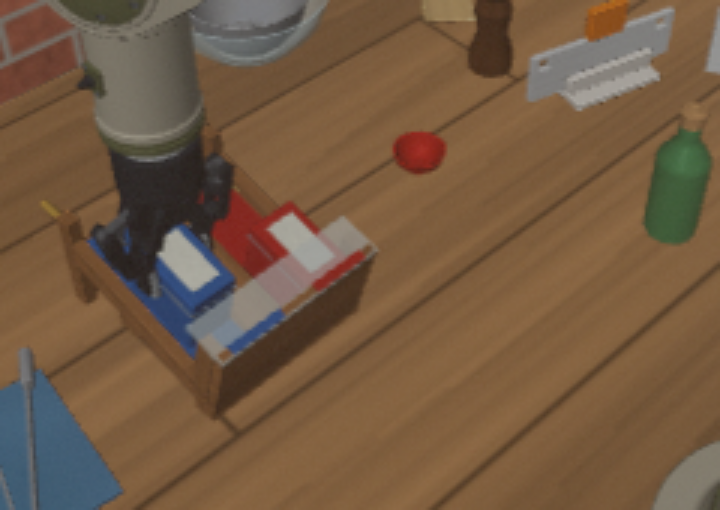

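The blue tin has now tilted onto the slope and is entering under the roof. Continuing.

```bash
python3 -m jog '0.2 0 0.7 0 4;0.4 0 1.4 0 4;0.6 0 2.1 0 4;0.75 0 2.8 0 4;0.9 0 3.4 0 4;0.9 0 3.4 0 4'
```

```text
clock: 15.65
eef_pos: [0.4916, 0.2182, 0.248]
eef_rot: [-2.875, 1.564, 0.316]
contact_force: [-0.0, 0.0, 9.2]
grip_width: 0.0494
```

```bash
python3 -m jog '0 0 0 0 6.2;0 0 0 0 6.2;0 0 0 0 6.2;-3 0 0 0 6.2;-7 0 0 0 6.2;-9.5 0 -1 0 5;-9.5 0 -4.5 0 2;-9.5 0 -7.8 0 0;-9.5 0 -7.8 0 0;-9.5 0 -7.8 0 0;-9.5 0 -7.8 0 0;-9.5 0 -7.8 0 0'
python3 - <<'E'
from h import *
im=manip.snapshot("side");cv2.imwrite("pics/s13.png",cv2.resize(im[150:320,180:420,::-1],None,fx=3,fy=3))
E
python3 plan.py .5605 .2221 .095 92.7
```

```text
clock: 16.65
eef_pos: [0.568, 0.222, 0.3405]
eef_rot: [-0.089, 1.57, 3.104]
contact_force: [-0.3, 0.6, -0.3]
grip_width: 0.0003
clock 16.7 grasp [0.5679 0.2219 0.1857] jaw -87.1 j7 -2.1 F [-0.8  0.9  0. ] w 0.0003
row: 9.07 -0.05 0.74 0.004 rows>= 4
```

View pics/s13.png

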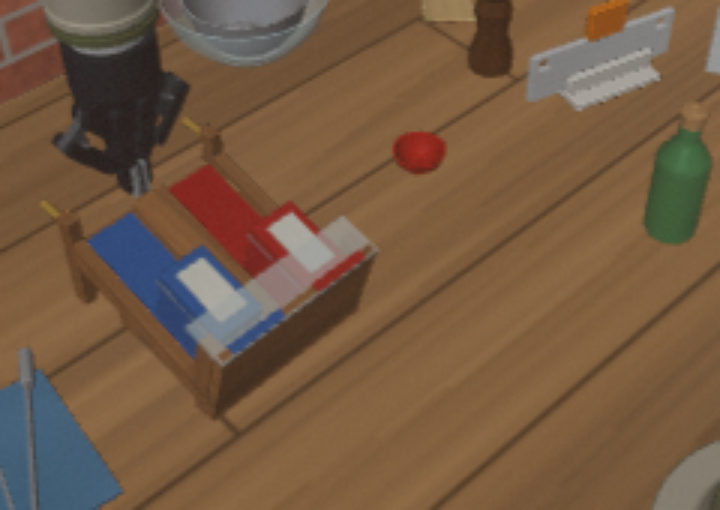

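```bash
python3 -m jog '3 0 0.1 0 0;6 0 0.1 0 0;8.4 0 0.1 0 0;8.9 0 0.1 0 0;9.1 0 0.8 0 0;9.3 0 1.6 0 0;9.5 0 2.4 0 0;9.7 0 3.0 0 0;9.9 0 3.5 0 0;10 0 3.9 0 0;10 0 4.2 0 0;10 0 4.4 0 0;10 0 4.6 0 0;10 0 4.6 0 0'
```

```text
clock: 17.87
eef_pos: [0.5249, 0.2192, 0.2419]
eef_rot: [-2.836, 1.564, 0.354]
contact_force: [11.5, 3.5, -3.1]
grip_width: -0.0
```

```bash
python3 -m jog '0 0 0.2 0 0;0 0 0.2 0 0;0 0 -1.5 0 0;-4 0 -2 0 0;-8 0 -2 0 0;-12 0 -2 0 4;-12 0 -2 0 8.5'
python3 plan.py .48 -.355 .26 75.5
```

```text
clock: 18.45
eef_pos: [0.5441, 0.2215, 0.3693]
eef_rot: [-2.775, 1.559, 0.417]
contact_force: [1.3, 0.6, 0.9]
grip_width: 0.0232
clock 18.45 grasp [0.5441 0.2215 0.2143] jaw -87.1 j7 -2.11 F [1.3 0.6 0.9] w 0.0232
row: -4.92 57.24 9.23 0.303 rows>= 15
```

```bash
python3 plan.py .50 -.395 .25 -15.8
python3 - <<'E'
from h import *
from m import T
print(onz(T,(400,167),0))
E
```

```text
clock 18.45 grasp [0.5441 0.2215 0.2143] jaw -87.1 j7 -2.11 F [1.3 0.6 0.9] w 0.0232
row: -3.91 61.34 7.45 -1.245 rows>= 16
rack [0.53918603 0.17481151 0.04090108] [-0.7  0.5 -0.5 -0.  -0.6  0.  -0.5 -0.1  0.8 -1.3  0.6 -1.1]
top blue [349.64423077 142.74519231] [ 0.6669 -0.1379  0.0765] yaw -26.3 [0.029 0.06 ]
top red [356.37327189 225.76036866] [ 0.4255 -0.155   0.0765] yaw -34.0 [0.029 0.059]
side blue [301.38823529 166.17647059] [ 0.6691 -0.1358  0.0765] yaw 154.7 [0.03  0.063]
side red [358.09677419 199.25806452] [ 0.427  -0.1532  0.0765] yaw 144.5 [0.031 0.063]
top tab (np.float64(431.2881355932203), np.float64(196.26271186440678))
side tab (np.float64(381.6887417218543), np.float64(155.6225165562914))
(array([ 0.50856208, -0.36437434,  0.0933289 ]), np.float64(0.003442671115283356))
plate ends [ 0.53240177 -0.26798063  0.072     ] [ 0.47823818 -0.45994303  0.072     ] [ 0.50531998 -0.36396183  0.072     ] -105.75679885368496 0.1994574068950561
[ 0.61063532 -0.29393696  0.        ]
```

```bash
python3 -m jog '-3.9 61.3 7.5 -1.245 6;-3.9 61.3 7.5 -1.245 6;-3.9 61.3 7.5 -1.245 6;-3.9 61.3 7.5 -1.245 6;-3.9 61.3 7.5 -1.245 6;-3.9 61.3 7.5 -1.245 6;-3.9 61.3 7.5 -1.245 6;-3.9 61.3 7.5 -1.245 6;-3.9 61.3 7.5 -1.245 6;-3.9 61.3 7.5 -1.245 6;-3.9 61.3 7.5 -1.245 6;-3.9 61.3 7.5 -1.245 6;-3.9 61.3 7.5 -1.245 6;-3.9 61.3 7.5 -1.245 6;-3.9 61.3 7.5 -1.245 6;-3.9 61.3 7.5 -1.245 6;-3.9 61.3 7.5 -1.245 6;-3.9 61.3 7.5 -1.245 6;-3.9 61.3 7.5 -1.245 6;-3.9 61.3 7.5 -1.245 6'
python3 - <<'E'
from h import *
import pickle
s=manip.state();c=cam("wrist");im=manip.snapshot("wrist");cv2.imwrite("pics/w14.png",im[:,:,::-1])
pickle.dump((s,c),open("w14.pkl","wb"));print(s["eef_pos"],s["joints"][6])
im=manip.snapshot("side");cv2.imwrite("pics/s14.png",cv2.resize(im[190:280,190:320,::-1],None,fx=5,fy=5,interpolation=2))
E
```

```text
clock: 20.12
eef_pos: [0.4992, -0.3942, 0.3995]
eef_rot: [-2.871, 1.57, 1.568]
contact_force: [-0.8, -1.0, -0.7]
grip_width: 0.0601
[ 0.49922358 -0.39418292  0.39945286] 0.23572438733294035
```

View pics/w14.png

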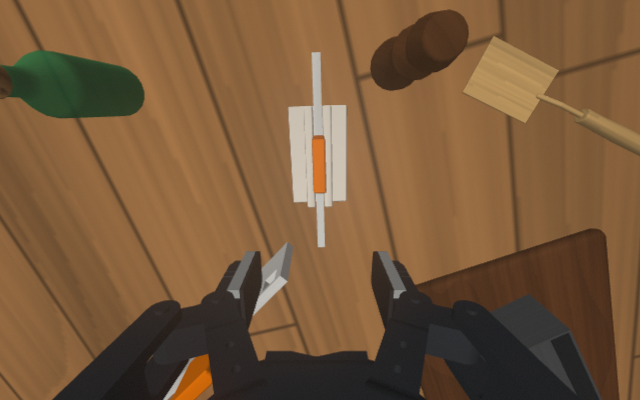

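View pics/s14.png

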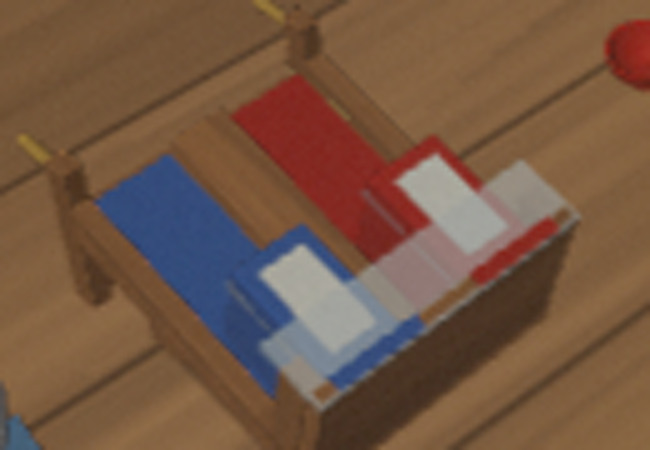

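```bash
python3 - <<'E' | grep -v '\[\['
from h import *
import pickle
p=(.543,.1732,.047)
def Wp(p,l):
    a,b=np.cos(p[2]),np.sin(p[2]); l=np.array(l)/1000
    return np.array([p[0]+a*l[0]-b*l[1],p[1]+b*l[0]+a*l[1],l[2]])
for y in(48,-48):
  for x in (-78.7,-68.7): print(y,x,proj(cam("side"),Wp(p,(x,y,106.4))))
im=cv2.imread("pics/side0.png")
s,c=pickle.load(open("w14.pkl","rb"))
im=cv2.imread("pics/w14.png");hsv=cv2.cvtColor(im,cv2.COLOR_BGR2HSV)
m=cv2.inRange(hsv[125:205,300:340],(5,150,100),(20,255,255));ys,xs=np.nonzero(m);ys+=125;xs+=300
for y in range(ys.min(),ys.max()+1,6): print(y,xs[ys==y].min(),xs[ys==y].max())
print(ys.min(),ys.max())
g=cv2.cvtColor(im,cv2.COLOR_BGR2GRAY)
for y in (58,75,90,200,215,230,240): 
    r=hsv[y,300:340]; w=np.nonzero((r[:,1]<50)&(r[:,2]>120))[0]+300; print("pl",y,w.min() if len(w) else 0,w.max() if len(w) else 0)
cv2.imwrite("pics/w14c.png",cv2.resize(im[45:260,270:370],None,fx=2.7,fy=2.7,interpolation=2))
E
```

```text
48 -78.7 [253.5689918  249.21971829]
48 -68.7 [251.11642669 247.17867528]
-48 -78.7 [280.76175286 230.02453506]
-48 -68.7 [278.29941631 228.16554142]
136 313 322
142 312 324
148 313 324
154 313 324
160 313 324
166 313 324
172 313 324
178 314 324
184 314 324
190 314 325
136 192
pl 58 312 319
pl 75 313 320
pl 90 313 320
pl 200 300 339
pl 215 317 323
pl 230 318 323
pl 240 318 324
```

View pics/w14c.png

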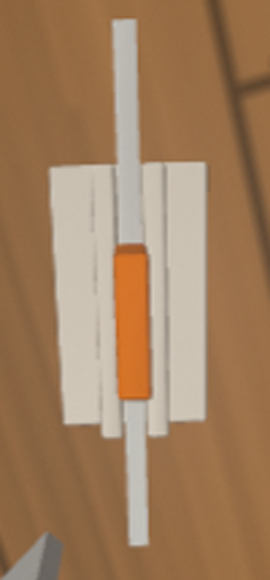

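Both labels match the home predictions (blue seen at 253.6,249.4, predicted 253.6,249.2). The guard in the stand has its orange tab at (319,165) and plate ends at (316,53) and (321,247).

```bash
python3 - <<'E'
from h import *
import pickle
s,c=pickle.load(open("w14.pkl","rb"))
a=onz(c,(316,52.5),.072);b=onz(c,(321.5,247),.072);d=a-b
print(a,b,(a+b)/2,np.degrees(np.arctan2(d[1],d[0])),np.linalg.norm(d))
a=onz(c,(318.2,138.8),.112);b=onz(c,(319.7,192.5),.112);d=a-b
print(a,b,(a+b)/2,np.degrees(np.arctan2(d[1],d[0])),np.linalg.norm(d))
E
python3 plan.py .505 -.364 .097 -15.8
```

```text
[ 0.53436386 -0.2695818   0.072     ] [ 0.4864335  -0.46359632  0.072     ] [ 0.51039868 -0.36658906  0.072     ] 76.12320560197216 0.19984732081911066
[ 0.51612682 -0.34172156  0.112     ] [ 0.50436513 -0.3892057   0.112     ] [ 0.51024598 -0.36546363  0.112     ] 76.08799668293864 0.048919129392428026
clock 20.22 grasp [ 0.4992 -0.3941  0.2449] jaw -15.7 j7 0.24 F [-1.  -0.3  0.4] w 0.0599
row: 14.79 -0.26 -3.05 0.002 rows>= 5
```

```bash
python3 plan.py .5103 -.366 .094 -13.9
```

```text
clock 20.22 grasp [ 0.4992 -0.3941  0.2449] jaw -15.7 j7 0.24 F [-1.  -0.3  0.4] w 0.0599
row: 15.09 0.30 -3.00 -0.031 rows>= 5
```

```bash
python3 -m jog '2 0.3 -3 -0.031 6;5 0.3 -3 -0.031 6;9 0.3 -3 -0.031 6;12 0.3 -3 -0.031 6;14.5 0.3 -3 -0.031 6;15.1 0.3 -3 -0.031 6;15.1 0.3 -3 -0.031 6;15.1 0.3 -3 -0.031 0.5;15.1 0.3 -3 -0.031 0.5;15.1 0.3 -3 -0.031 0.5;15.1 0.3 -3 -0.031 0.5;15.1 0.3 -3 -0.031 0.5;15.1 0.3 -3 -0.031 0.5;15.1 0.3 -3 -0.031 0.5'
```

```text
clock: 21.38
eef_pos: [0.51, -0.368, 0.2507]
eef_rot: [1.144, 1.568, -0.672]
contact_force: [-1.1, 1.0, 6.9]
grip_width: 0.0113
```

```bash
python3 -m jog '-3 0 0 0 0.5;-6 0 0 0 0.5;-10 0 0 0 0.5;-14 0 0 0 0.5;-17.5 0 0 0 0.5;-17.5 0 0 0 0.5;-17.5 0 0 0 0.5'
python3 plan.py .718 .181 .26 2.7
```

```text
clock: 21.97
eef_pos: [0.51, -0.3677, 0.4272]
eef_rot: [1.21, 1.565, -0.606]
contact_force: [0.1, 0.3, -0.9]
grip_width: 0.0109
clock 21.97 grasp [ 0.51   -0.3677  0.2722] jaw -14.0 j7 0.22 F [ 0.1  0.3 -0.9] w 0.0109
row: 1.13 6.86 -58.28 -0.292 rows>= 16
```

```bash
python3 -m jog '0 6.9 -58.3 -0.292 0.5;0 6.9 -58.3 -0.292 0.5;0 6.9 -58.3 -0.292 0.5;0 6.9 -58.3 -0.292 0.5;0 6.9 -58.3 -0.292 0.5;0 6.9 -58.3 -0.292 0.5;0 6.9 -58.3 -0.292 0.5;0 6.9 -58.3 -0.292 0.5;0 6.9 -58.3 -0.292 0.5;0 6.9 -58.3 -0.292 0.5;0 6.9 -58.3 -0.292 0.5;0 6.9 -58.3 -0.292 0.5;0 6.9 -58.3 -0.292 0.5;0 6.9 -58.3 -0.292 0.5;0 6.9 -58.3 -0.292 0.5;0 6.9 -58.3 -0.292 0.5;0 6.9 -58.3 -0.292 0.5;0 6.9 -58.3 -0.292 0.5'
python3 - <<'E'
from h import *
import pickle
s=manip.state();c=cam("wrist");im=manip.snapshot("wrist");cv2.imwrite("pics/w15.png",im[:,:,::-1])
pickle.dump((s,c),open("w15.pkl","wb"));print(s["eef_pos"],s["joints"][6])
im=manip.snapshot("side");cv2.imwrite("pics/s15.png",im[:,:,::-1])
E
```

```text
clock: 23.47
eef_pos: [0.7182, 0.1796, 0.423]
eef_rot: [-0.523, 1.569, -2.048]
contact_force: [0.3, -1.2, -1.4]
grip_width: 0.0115
[0.71816662 0.17956923 0.42296609] -0.40838414896900105
```

View pics/w15.png

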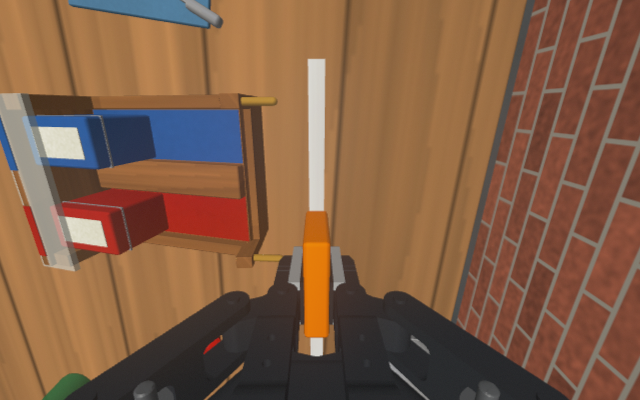

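View pics/s15.png

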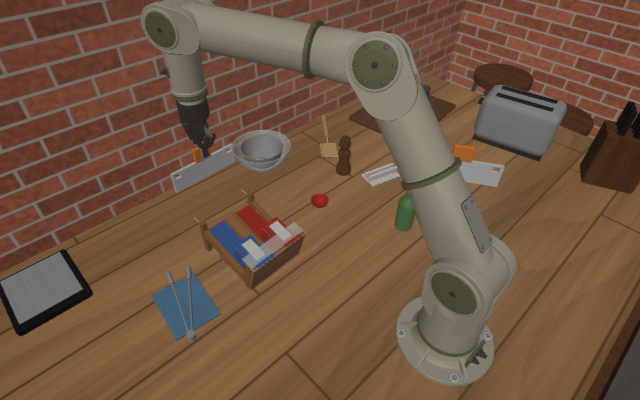

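Run:
```python
import cv2
im=cv2.imread("pics/w15.png");cv2.imwrite("pics/w15c.png",cv2.resize(im[80:280,220:340],None,fx=3,fy=3,interpolation=2))
```

```text
(no output)
```

View pics/w15c.png

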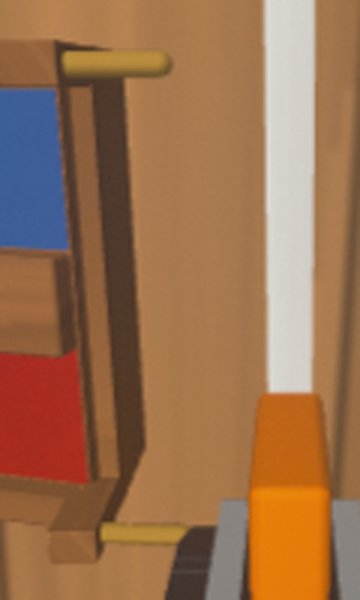

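```bash
cat > rk2.py <<'E'
import pickle
from h import *
from scipy.optimize import least_squares
s3,c3=pickle.load(open("w3.pkl","rb"));s,c=pickle.load(open("w15.pkl","rb"))
o3=[((139.5,55),(137,84,102)),((361,52.5),(137,-84,102)),((134,102.3),(103,91,112)),((151,102.3),(103,77,112)),((351.7,100.7),(103,-77,112)),((370,100.3),(103,-91,112)),((177,115.3),(93,77,74)),((345.5,114.3),(93,-77,74))]
o=[((277.3,101.3),(137,84,102)),((241.3,101.3),(103,84,100)),((254,257.7),(103,-84,100)),((239,93.3),(103,91,112)),((240,108.5),(103,77,112)),((253.3,256),(103,-77,112)),((252.3,267.3),(103,-91,112))]
def Wp(p,l):
    a,b=np.cos(p[2]),np.sin(p[2]); l=np.array(l)/1000
    return np.array([p[0]+a*l[0]-b*l[1],p[1]+b*l[0]+a*l[1],l[2]])
for L in([(c,*q) for q in o],[(c,*q) for q in o]+[(c3,*q) for q in o3]):
    f=lambda p:np.concatenate([proj(k,Wp(p,l))-np.array(u) for k,u,l in L])
    r=least_squares(f,[.54,.175,.04],loss='soft_l1');print(r.x,np.degrees(r.x[2]));print(r.fun.reshape(-1,2).round(1).tolist())
z=s["eef_pos"][2]-.2407+.062
e=onz(c,(316.7,59.5),z); t=onz(c,(317,211),z+.040)
R=Ro.from_euler('xyz',s["eef_rot"]).as_matrix(); print("end rel TCP along -z tool",(e-s["eef_pos"])@-R[:,2],"across",(e-s["eef_pos"])@R[:,1],"tab",(t-s["eef_pos"])@-R[:,2])
E
python3 rk2.py
```

```text
[0.54447689 0.17356619 0.04645366] 2.661598571868065
[[0.2, -0.3], [1.0, -0.2], [0.4, -0.5], [-0.6, -0.6], [-0.3, 0.4], [-1.5, 0.9], [0.4, 0.8]]
[0.54349627 0.17319354 0.04699093] 2.6923821712541773
[[-0.9, 0.0], [-0.1, 0.1], [-0.4, -0.3], [-1.7, -0.3], [-1.4, 0.7], [-2.4, 1.2], [-0.5, 1.1], [-0.2, -0.4], [0.2, 0.2], [-2.4, -0.2], [-1.0, -0.4], [0.4, -0.5], [0.5, -0.2], [-1.8, -0.8], [1.2, -1.2]]
end rel TCP along -z tool 0.10157630310437296 across 0.00029804883181276995 tab 0.04132440755440889
```

```bash
python3 plan.py .7039 .1793 .137 2.68
```

```text
clock 23.57 grasp [0.7182 0.1789 0.2689] jaw 2.5 j7 -0.41 F [-0.7 -0.1 -1.6] w 0.0113
row: 13.19 -1.43 -0.12 -0.003 rows>= 5
```

```bash
python3 -m jog '3 0 0 -0.003 0.5;7 0 0 -0.003 0.5;10 -0.5 -0.1 -0.003 0.5;12 -1 -0.1 -0.003 0.5;13.2 -1.4 -0.1 -0.003 0.5;13.2 -1.4 -0.1 -0.003 0.5;13.2 -1.4 -0.1 -0.003 0.5;13.2 -1.4 -0.1 -0.003 0.5'
python3 plan.py .7039 .1793 .137 2.68
python3 - <<'E'
from h import *
import pickle
s=manip.state();c=cam("wrist");im=manip.snapshot("wrist");cv2.imwrite("pics/w16.png",im[:,:,::-1])
pickle.dump((s,c),open("w16.pkl","wb"))
im=manip.snapshot("side");cv2.imwrite("pics/s16.png",cv2.resize(im[150:290,150:320,::-1],None,fx=4,fy=4,interpolation=2))
E
```

```text
clock: 24.23
eef_pos: [0.7046, 0.1805, 0.2937]
eef_rot: [1.728, 1.568, 0.206]
contact_force: [0.5, 0.6, -0.9]
grip_width: 0.0111
clock 24.23 grasp [0.7046 0.1805 0.1387] jaw 2.8 j7 -0.45 F [ 0.5  0.6 -0.9] w 0.0111
row: 0.17 -0.08 0.12 0.002 rows>= 2
```

View pics/w16.png

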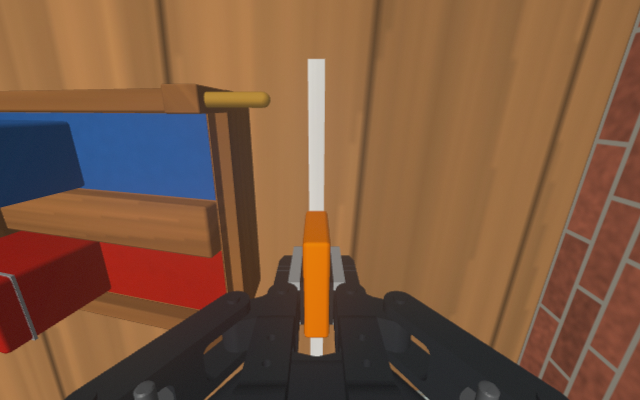

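View pics/s16.png

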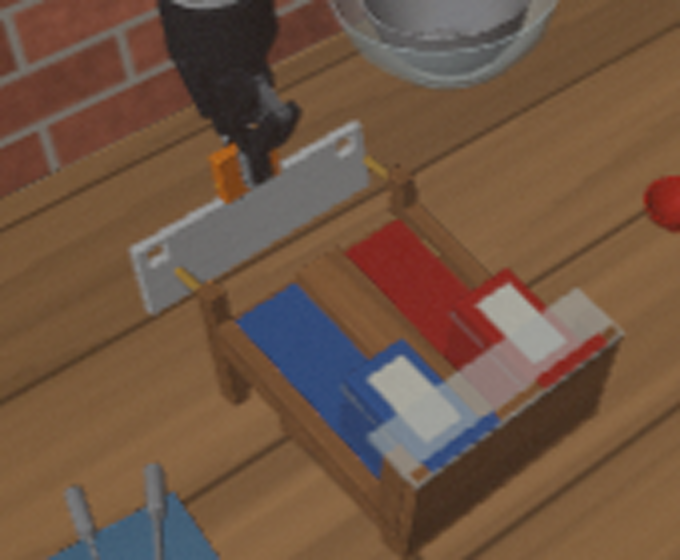

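Run:
```python
from h import *
import pickle
s,c=pickle.load(open("w16.pkl","rb")); S=cam("side")
R=Ro.from_euler('xyz',s["eef_rot"]).as_matrix(); p=s["eef_pos"]
tip=onz(c,(270,99.5),.102); print("tip",tip,"along",(tip-p)@-R[:,2],"across",(tip-p)@R[:,1])
e=onz(c,(316.5,59),p[2]-.2407+.062);print("end",(e-p)@-R[:,2])
org=p+np.array([0,0,-.2407])-R[:,2]*.0016
for y in(.084,-.084):
    h=org-R[:,2]*y; h[2]+=.05; print("hole",h,proj(S,h))
for u in((181/4+150,269/4+150),(368/4+150,158/4+150)): print(u)
q=lambda l:proj(S,l)
import numpy as np
a,b=np.cos(.0467),np.sin(.0467)
for y in(.084,-.084): print("tip pred",q((.544+a*.137-b*y,.1734+b*.137+a*y,.102)))
```

```text
tip [0.67680458 0.26389186 0.102     ] along 0.08451890058236301 across -0.02422944750289128
end 0.10186881102158428
hole [0.70044916 0.26603971 0.10305227] [189.64402556 212.23682078]
hole [0.70858319 0.09823675 0.10298169] [236.38550566 185.13010535]
(195.25, 217.25)
(242.0, 189.5)
tip pred [194.76960025 216.35105713]
tip pred [241.59293684 188.73859658]
```

```bash
python3 -m jog '0.1 0 0.12 0 0.5;0.1 -0.5 0.12 0 0.5;0.1 -1 0.12 0 0.5;0.1 -1.5 0.12 0 0.5;0.1 -2 0.12 0 0.5;0.1 -2.5 0.12 0 0.5;0.1 -3.0 0.12 0 0.5;0.1 -3.0 0.12 0 0.5'
python3 - <<'E'
from h import *
im=manip.snapshot("wrist");cv2.imwrite("pics/w17.png",im[:,:,::-1])
im=manip.snapshot("side");cv2.imwrite("pics/s17.png",cv2.resize(im[150:290,150:320,::-1],None,fx=4,fy=4,interpolation=2))
E
```

```text
clock: 25.0
eef_pos: [0.6731, 0.179, 0.291]
eef_rot: [-1.523, 1.571, -3.044]
contact_force: [-0.9, 0.2, -1.3]
grip_width: 0.0114
```

View pics/w17.png

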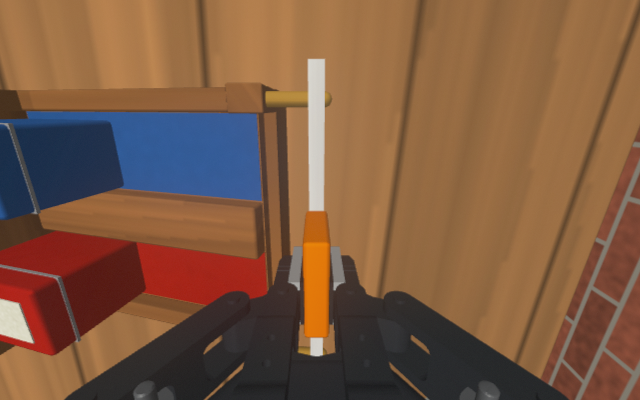

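View pics/s17.png

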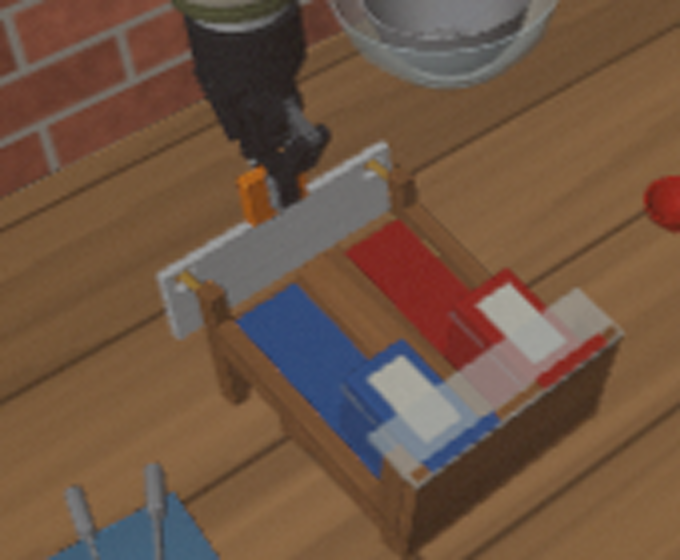

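The pin tips show through the plate at (331,98) with no contact force. Continuing back to about x=111, then lowering.

```bash
python3 -m jog '0 -0.5 0 0 0.5;0 -1 0 0 0.5;0 -1.4 0 0 0.5;0 -1.8 0 0 0.5;0 -1.8 0 0 0.5;0.1 -1.8 0 0 0.5;0.2 -1.8 0 0 0.5;0.3 -1.8 0 0 0.5;0.4 -1.8 0 0 0.5;0.4 -1.8 0 0 0.5'
python3 - <<'E'
from h import *
im=manip.snapshot("wrist");cv2.imwrite("pics/w18.png",im[:,:,::-1])
im=manip.snapshot("side");cv2.imwrite("pics/s18.png",cv2.resize(im[150:290,150:320,::-1],None,fx=4,fy=4,interpolation=2))
E
```

```text
clock: 25.93
eef_pos: [0.6562, 0.1778, 0.2874]
eef_rot: [1.55, 1.57, 0.029]
contact_force: [-2.0, -1.5, 3.4]
grip_width: 0.0113
```

View pics/w18.png

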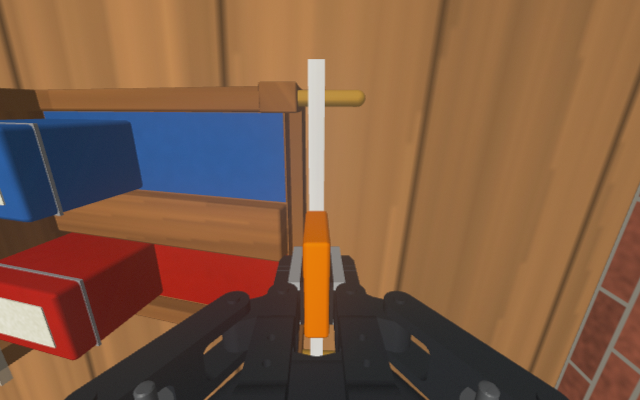

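View pics/s18.png

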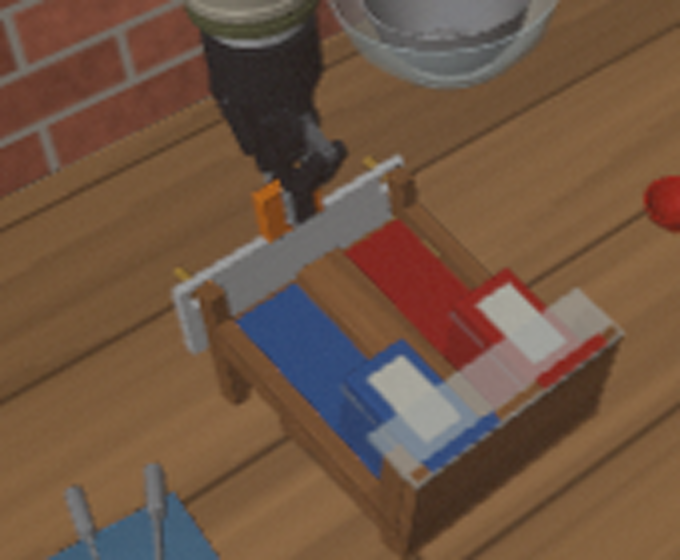

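```bash
python3 -m jog '0.05 -0.2 0 0 0.5;0.1 -0.2 0 0 0.5;0.1 -0.2 0 0 3.5;0.1 -0.2 0 0 3.5;0.1 -0.2 0 0 3.5;0.1 -0.2 0 0 3.5;0.1 -0.2 0 0 3.5'
python3 - <<'E'
from h import *
im=manip.snapshot("wrist");cv2.imwrite("pics/w19.png",im[:,:,::-1])
E
```

```text
clock: 26.62
eef_pos: [0.6539, 0.1778, 0.2853]
eef_rot: [-1.657, 1.57, 3.106]
contact_force: [-0.8, 0.8, 0.1]
grip_width: 0.035
```

View pics/w19.png

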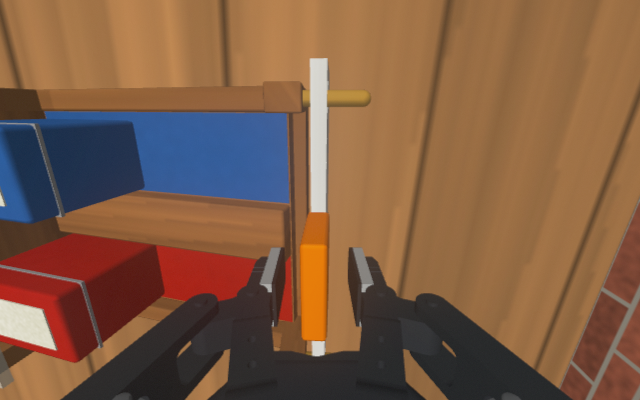

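The guard is hanging on the pin with a slight lean. I'll raise the gripper and inspect.

```bash
python3 -m jog '-2 0 0 0 3.5;-5 0 0 0 3.5;-9 0 0 0 3.5;-13 0 0 0 3.5;-15 0 0 0 3.5;-15 0 0 0 3.5'
python3 - <<'E'
from h import *
import pickle
s=manip.state();c=cam("wrist")
im=manip.snapshot("wrist");cv2.imwrite("pics/w20.png",im[:,:,::-1]);pickle.dump((s,c),open("w20.pkl","wb"))
im=manip.snapshot("side");cv2.imwrite("pics/s20.png",cv2.resize(im[150:290,150:320,::-1],None,fx=4,fy=4,interpolation=2))
E
```

```text
clock: 27.17
eef_pos: [0.6542, 0.1784, 0.4427]
eef_rot: [1.878, 1.561, 0.357]
contact_force: [0.4, -0.2, -0.6]
grip_width: 0.0348
```

View pics/w20.png

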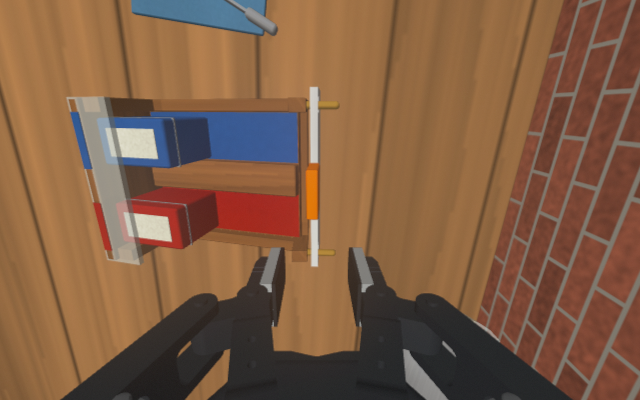

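View pics/s20.png

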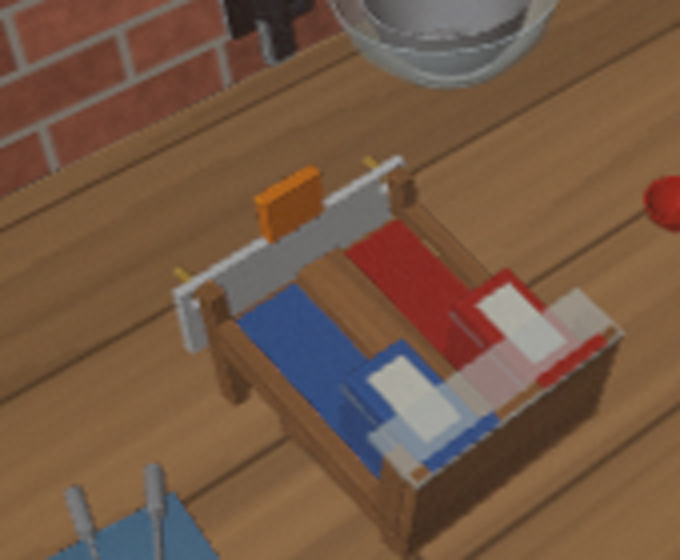

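Run:
```python
from h import *
import pickle
s,c=pickle.load(open("w20.pkl","rb"))
im=cv2.imread("pics/w20.png");hsv=cv2.cvtColor(im,cv2.COLOR_BGR2HSV)
def rk(P):
    d=P[:2]-[.544,.1734];a,b=np.cos(.0467),np.sin(.0467);return np.array([a*d[0]+b*d[1],-b*d[0]+a*d[1]])*1000
for y in(172,180,190,200,210,216):
    w=np.nonzero(cv2.inRange(hsv[y:y+1,295:330],(5,150,100),(20,255,255))[0])[0]+295; print("tab",y,w.min(),w.max(),rk(onz(c,(w.mean(),y),.148)).round(1))
for y in(92,120,140,155,225,240,258):
    r=hsv[y,300:335];w=np.nonzero((r[:,1]<50)&(r[:,2]>130))[0]+300; print("pl",y,w.min(),w.max(),rk(onz(c,(w.mean(),y),.108)).round(1))
print("ends",rk(onz(c,(314.5,87),.108)),rk(onz(c,(315,266),.108)))
cv2.imwrite("pics/w20c.png",cv2.resize(im[80:275,270:350],None,fx=3,fy=3,interpolation=2))
```

```text
tab 172 305 318 [108.7  24.3]
tab 180 304 319 [108.7  16.6]
tab 190 304 318 [108.2   6.9]
tab 200 298 318 [106.6  -3.1]
tab 210 298 318 [106.  -13.3]
tab 216 298 317 [105.5 -19.6]
pl 92 310 317 [110.6  96.1]
pl 120 310 317 [110.6  69.5]
pl 140 310 317 [110.6  49.6]
pl 155 311 317 [111.2  34. ]
pl 225 311 317 [111.2 -45.7]
pl 240 311 317 [111.2 -64.5]
pl 258 311 317 [111.3 -88. ]
ends [111.59280643 100.6624306 ] [112.4744504 -98.7951363]
```

View pics/w20c.png

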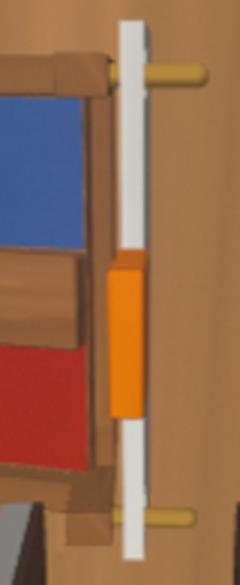

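Run:
```python
from h import *
import pickle
s,c=pickle.load(open("w20.pkl","rb"))
a,b=np.cos(.0467),np.sin(.0467)
for y in(.048,-.048): print(proj(c,(.544-a*.0787-b*y,.1734-b*.0787+a*y,.1064)))
im=cv2.imread("pics/w20.png");hsv=cv2.cvtColor(im,cv2.COLOR_BGR2HSV)
m=cv2.inRange(hsv[115:250,95:185],(0,0,150),(60,75,255));k=cv2.connectedComponentsWithStats(m)
for i in range(1,k[0]):
    if k[2][i,4]>300: print(k[3][i]+[95,115],k[2][i]+[95,115,0,0,0])
im=manip.snapshot("top");cv2.imwrite("pics/t21.png",im[:,:,::-1]); print(manip.state()["joint_vel"].round(3))
```

```text
[131.15149816 140.96189054]
[147.82711475 226.46536702]
[112.17199514 198.40348037] [  95  115   41  135 2471]
[136.43825441 142.67873723] [ 115  128   43   31 1077]
[152.27272727 226.72727273] [133 213  39  28 825]
[ 0.003  0.018  0.005  0.028  0.001 -0.003 -0.   ]
```

View pics/t21.png

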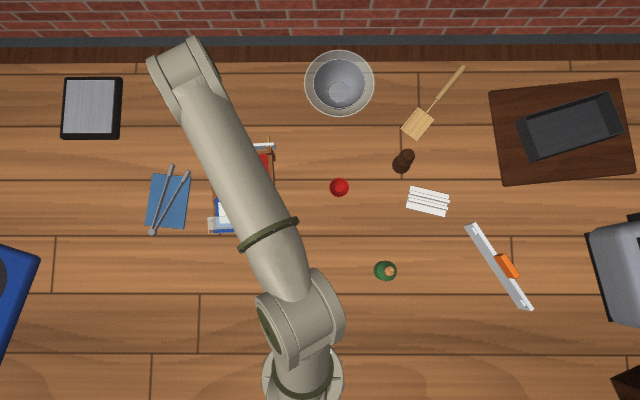

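```bash
python3 -c "
from station import manip
print(manip.close_job())"
```

```text
the job is handed in; nothing more can be done
None
```

I put the red tin and then the blue tin in their lanes, slid each under the roof and pushed it against the back stop. Then I hung the guard plate from the stand on both brass pins. I handed the job in at about 27 s.

**Tins:** At the end of each push the resistance rose to about 17 N (red) and at least 11 N (blue). In the side view both labels lie within about 1 px of where a tin fully home should be. In the last wrist view an automatic label mask read 4–5 px off. I put that down to the roof hiding part of each label: the full label outlines, judged by eye, agree to about 1 px.

**Guard:** Both pins come through the holes. The plate's top edge is at about rack x 111 mm and its middle at y about +1 mm. It leans about 0.05–0.1 rad and is parallel to the rack within about 0.01 rad. The lean is a rough figure, because the tab's side face blurs that measurement.

**Everything else:** In the last top view the mill, pinch bowl, tongs and the other items look unmoved, and the gripper is clear of everything. That view was blocked over part of the rack by the arm, so the final rack checks come from the side and wrist views.

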